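# Cap the sprayer tank with a two-arm cam lock cap

## Robot

A 7-joint arm with a two-finger parallel gripper is mounted at the origin on the work surface. World frame = base frame: x ahead of the robot, y to its left, z up, the work surface at z = 0. Lengths are in mm, angles in rad, forces in N, time in s.
With the tool pointing down it reaches from about 400 to 875 mm from the base axis. Payload 4.4 kg.
Tool frame: the origin (TCP) lies midway between the tips of the shut fingers; the grasp point (between the pads) lies 19 mm behind it; z points along the fingers, y is the direction in which the jaws open and shut (so a half turn about z gives the same grasp; the last joint's range is limited). The gripper opens to 85 mm and grips with 20 to 120 N. Pads are 22 mm wide; open, the fingers measure 114 mm over their backs; the gripper's body (76 mm by 85 mm) begins 54 mm behind the grasp point. The pads swing forward as they close: fully open they stand 13 mm farther back than shut.
Start: joints at [-1.272, 0.628, 0.038, 1.517, -0.027, 0.996, -0.02], TCP at [231.872, 607.251, 204.913] pointing down, gripper open.
Joint ranges: [-3.06, 3.06], [-0.37, 2.12], [-1.25, 1.32], [0.18, 2.47], [-1.1, 4.24], [0.23, 1.98], [-2.94, 2.94]. Speed limits (rad/s): [2.57, 2.57, 3.14, 3.14, 3.14, 3.14, 3.14].

## Interface

Orientations are given as [roll, pitch, yaw] about the fixed x, y, z axes, in that order (R = Rz(yaw) Ry(pitch) Rx(roll)).
In Python, from cell import ctrl, vision gives the robot as it stands.
- The arm moves only by the tool play_rows, never from a script. Its arguments are lists of equal length, an entry for each row: "slide": the shift along the tool's x, y, z in mm, a list of three; "turn": the turn about the tool's z in rad; "fingers": the opening, from 0 (shut) to 1 (fully open). A call has 1 to 5 rows; each row is the pose to reach, as a shift and turn from the pose measured when the call began, along the tool's axes at that moment; what a row does not reach only later rows make up. A row lasts 1/8 s, in which the tool goes at most 62.5 mm and 10.7 degrees, less where a joint would pass 70% of its speed; a pose out of reach is approached as far as the arm can. A call with a gripper value outside its range is refused whole. The fingers move at their own pace and stop on an object; the grip force is fixed at half the most. Time passes only in rows, so rows that repeat a pose let the fingers close. It gives the time, the measured TCP pose, the force and the opening at its end, in the units of the state.
- ctrl.read_state(): the state, without advancing time (a new reading comes with each control period).
- vision.get_image(name): name is "side" or "top"; returns (picture, depth): 384x512x3 uint8, blue, green, red; 384x512 float32, mm along the optical axis (not along the pixel's ray), 0 where there is no reading.
- vision.camera_params(name): a dict with "fx", "fy", "cx", "cy" (pixels), "position" and "rotation" of the camera in the world. Camera axes: x right, y up, looking along -z (the intrinsics and any distortion apply to the point x, -y, -z); pixel columns grow to the right and rows downward; lengths in mm; the calibration is good to about 2 mm. A picture is of the moment at which its call begins. camera_params takes no time and is no camera call.
- ctrl.finish_job(): hands the job in, once; it reports no verdict.
The state is a dict: "clock": time; "qpos": joint angles; "qd": joint speeds; "tau": joint torques, N m; "eef_pos": TCP position; "tool_rot": TCP orientation; "force": force on the tool from outside, world axes, zero at the start; "torque": the same for the moment, N m; "width": finger opening in mm.
Only numpy, scipy, OpenCV 4.12 (cv2) and the standard library are available. Lean on these libraries where they do the work, as an engineer would, in place of code of your own. Each camera call takes 0.05 s, during which the arm holds its last target.

## Task

Take the metal cam-arm cap that stands on the slatted rack, set it straight down over the adapter on top of the white sprayer tank with its two arms still raised, then swing both arms down together, keeping them in step, and press both fully home with a firm push of about 20 N in all, so that the cap is locked down. Work gently: do not ram the cap onto the adapter or lean hard on the arms, and leave the mug, soap box, nail clipper and hair brush where they are.

Things in the scene. Friction and masses are not known exactly. Their poses are not given: they have to be found in the camera images.
- tank: White flat plastic sprayer tank, 200 (x) x 150 (y) x 60 mm, fixed on the slatted rack (rack top 30 mm above the work surface), left or right, turned up to 0.5 rad. Origin: centre of its underside; z up. The steel adapter rises from its top face; the only other thing there is a grey plug, 24 mm wide, 8 mm high, at x +75, y +50 mm.
- adapter (a point): Point on the adapter's upright axis, level with the tank's top face (60 mm over the tank's underside, 20 mm from its centre towards -x); axes as the tank's. Here a fixed flange 60 mm wide, 6 mm high; from it rises a neck 25 mm in diameter, then the lip, then the gasket. The whole adapter is screwed out by an unknown, unreported 0 to 6 mm, to be felt.
- lip (a point): Fixed point on the axis 30 mm above adapter: where the underside of the round lip (38 mm diameter, 15.5 mm high, top edge chamfered 3.5 mm) would be with the adapter screwed fully in; really 0 to 6 mm higher. On the lip's top a springy rubber gasket, 27 mm wide, more or less worn: free top 17.5 to 23.5 mm above the lip's underside; gives 1.7 N per mm.
- cap: Aluminium cam-arm cap, 0.3 kg, loose, standing mouth down on the rack, not on the tank. Origin: centre of the mouth's rim; z up; arms along its +x and -x. Skirt 51 mm outside, 40.6 mm inside diameter, inner ceiling at 30 mm, flat top at 36 mm. Fits in any yaw. On the adapter it first rests on the gasket, origin 16 to 22 mm above adapter, locked about 16 (each plus the unknown 0 to 6).
- tab (a point): Centre of the top of the cap's solid grip tab, 72 mm above the cap's origin, axes as the cap's. The tab is 30 mm along x, 22 mm thick along y and 36 mm high, down to the cap's flat top: grip it from above across the 22 mm. The raised arms lean away from it.
- cam_a (a joint): Steel cam arm on the cap's +x side: bar 13 mm wide, 6 thick, 65 long from its pin (along y, at x 28 mm, 12.7 mm above cap origin; lugs reach x 34). 0 rad: raised, 60 degrees above level; grows swinging out and down; 1.047 (stop): level, home. Starts at 0 to 0.20, stays where left. Friction 0.09 N m; from about 0.6 its cam goes under the lip and draws or holds the cap down, adding up to 0.07 N m.
- cam_b (a joint): The same arm on the cap's -x side; same values, its own start. Wide-open fingertips either side of the cap, lowered straight down onto both arms some 40 to 58 mm from the cap's axis, swing both at once, 4 to 6 N on each. At home (top faces 16 mm above cap origin) press on to 12 to 32 N in all; more, or one arm lagging over 0.4 rad, is too much. 1 mm is worth 5 to 15 N there.
- cam_a_end (a point): Middle of the cross roll (10 mm thick, 16 mm wide) at the end of the +x arm, 60 mm from its pin.
- cam_b_end (a point): Middle of the cross roll (10 mm thick, 16 mm wide) at the end of the -x arm, 60 mm from its pin.
- mug: White ceramic mug, 80 mm wide, 90 mm high, bystander on the rack beyond the work. Origin: centre of its underside.
- soapbox: Plastic soap travel box, 72 x 110 x 34 mm, bystander near the rack's left end (+y). Origin: centre of its underside.
- clipper: Long-reach nail clipper, 185 mm long along x, 13 mm high, bystander near the rack's right end (-y). Origin: under its middle.
- brush: Hair brush, 205 mm long along y, 25 mm high, bystander on the rack beyond the work. Origin: under its middle.
There are look-alikes about, which are no part of the job. What is shaped like the cap but purple or yellow is not meant.

How it is judged:
By the outcome, as a careful person would: the job done as asked, in the order asked, and still so for the second after the job is handed in, with the robot touching nothing.
It also fails if it takes over 72 s, if anything falls off the work surface, if the arm or the gripper's body presses on something with over 40 N, if the wrist force passes 120 N, or if a joint passes its speed limit or range.

## Working session

There is one attempt and no reset: what is moved stays moved. The work goes in short steps, Python scripts to look and compute and a tool call to move; the robot and the scene stay as the last step left them, time stands still between calls to the robot, and variables do not carry over. Pictures are saved under pics/ and viewed, and the job is handed in when it is done.

Besides the shell and the picture viewer there is one more tool, called as name(argument=value, ...), one argument or row to a line, values as JSON. play_rows: Moves the arm, as the interface text tells. Its arguments: {"type":"object","properties":{"slide":{"type":"array"},"turn":{"type":"array"},"fingers":{"type":"array"}},"required":["slide","turn","fingers"]}

```bash
ls; mkdir -p pics; cat > h.py <<'E'
import numpy as np, cv2
from cell import ctrl, vision
def snap(n,tag):
    im,d=vision.get_image(n); np.savez(f'pics/{tag}_{n}.npz',im=im,d=d); cv2.imwrite(f'pics/{tag}_{n}.png',im); return im,d
def load(n,tag):
    z=np.load(f'pics/{tag}_{n}.npz'); return z['im'],z['d']
def pts(n,d,us,vs,dd=None):
    p=vision.camera_params(n); us=np.asarray(us,float);vs=np.asarray(vs,float)
    z=d[vs.astype(int),us.astype(int)] if dd is None else dd
    k=p.get('distortion',p.get('dist'))
    P=np.stack([us,vs],-1).reshape(-1,1,2)
    K=np.array([[p['fx'],0,p['cx']],[0,p['fy'],p['cy']],[0,0,1]])
    q=cv2.undistortPoints(P,K,None if k is None else np.array(k,float)).reshape(-1,2)
    c=np.stack([q[:,0]*z,-q[:,1]*z,-z*np.ones(len(q))],-1)
    return c@np.array(p['rotation']).T+np.array(p['position'])
def plane(n,u,v,h):
    p=vision.camera_params(n); a=pts(n,None,[u],[v],np.array([1000.]))[0]; o=np.array(p['position']); r=a-o
    return o+r*(h-o[2])/r[2]
E
python3 - <<'E'
from h import *
for n in('side','top'):
    snap(n,'a'); print(vision.camera_params(n))
s=ctrl.read_state(); print(s)
E
```

```text
pics
{'fx': 385.86385427830766, 'fy': 385.86385427830766, 'cx': 250.64723857204928, 'cy': 191.89717125486365, 'position': array([469.76709312, 816.33033369, 793.8543152 ]), 'rotation': array([ 0.9432084 , -0.00656893, -3.0565321 ])}
{'fx': 431.34651533818675, 'fy': 431.34651533818675, 'cx': 256.58268979119583, 'cy': 191.8163000294031, 'position': array([ 450.56606043,  -94.55856752, 1323.63804349]), 'rotation': array([ 0.0550973 , -0.00156993, -1.56645896])}
{'clock': 0.1, 'qpos': array([-1.27179797,  0.62924396,  0.03847964,  1.51826495, -0.02701659,
        0.99627008, -0.02001287]), 'qd': array([ 0.00038371, -0.00133809, -0.00148632, -0.00324342,  0.00093203,
       -0.00043399,  0.00120124]), 'tau': array([ 3.54059492e-03, -5.64537477e+01,  1.23090751e+00, -1.93974835e+01,
        1.13973810e-02,  5.37321816e-03,  3.04736068e-05]), 'eef_pos': array([231.67003437, 606.68048495, 204.08894373]), 'tool_rot': array([-3.13992535e+00,  2.25414940e-05,  2.77674428e+00]), 'force': array([ 0.15589289, -0.2200176 , -0.20326333]), 'torque': array([ 0.04281076,  0.01384995, -0.01450418]), 'width': 85.32540689226335}
```

```bash
sed -i "s/np.array(p\['rotation'\]).T/R.from_euler('xyz',p['rotation']).as_matrix().T/; s/^import numpy.*/&\nfrom scipy.spatial.transform import Rotation as R/" h.py; cat h.py | sed -n 1,20p
```

```text
import numpy as np, cv2
from scipy.spatial.transform import Rotation as R
from cell import ctrl, vision
def snap(n,tag):
    im,d=vision.get_image(n); np.savez(f'pics/{tag}_{n}.npz',im=im,d=d); cv2.imwrite(f'pics/{tag}_{n}.png',im); return im,d
def load(n,tag):
    z=np.load(f'pics/{tag}_{n}.npz'); return z['im'],z['d']
def pts(n,d,us,vs,dd=None):
    p=vision.camera_params(n); us=np.asarray(us,float);vs=np.asarray(vs,float)
    z=d[vs.astype(int),us.astype(int)] if dd is None else dd
    k=p.get('distortion',p.get('dist'))
    P=np.stack([us,vs],-1).reshape(-1,1,2)
    K=np.array([[p['fx'],0,p['cx']],[0,p['fy'],p['cy']],[0,0,1]])
    q=cv2.undistortPoints(P,K,None if k is None else np.array(k,float)).reshape(-1,2)
    c=np.stack([q[:,0]*z,-q[:,1]*z,-z*np.ones(len(q))],-1)
    return c@R.from_euler('xyz',p['rotation']).as_matrix().T+np.array(p['position'])
def plane(n,u,v,h):
    p=vision.camera_params(n); a=pts(n,None,[u],[v],np.array([1000.]))[0]; o=np.array(p['position']); r=a-o
    return o+r*(h-o[2])/r[2]
```

View pics/a_side.png

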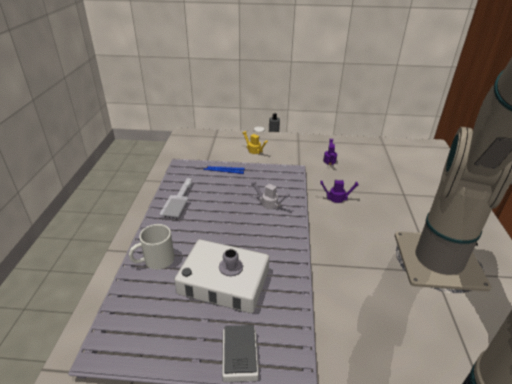

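View pics/a_top.png

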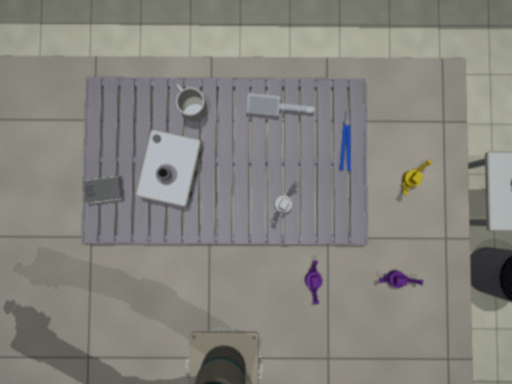

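Candidates (top picture): metal cap (284,204), purple (313,281) and (398,280), yellow (413,178). The grey metal one on the rack, at side (270,196), fits the description. Next, a close crop and a measurement.

```bash
python3 - <<'E'
from h import *
im,d=load('top','a'); si,sd=load('side','a')
c1=cv2.resize(im[165:245,245:325],(400,400),interpolation=cv2.INTER_CUBIC)
c2=cv2.resize(si[165:225,235:305],(466,400),interpolation=cv2.INTER_CUBIC)
cv2.imwrite('pics/crop1.png',np.hstack([c1,c2[:,:400]]))
c3=cv2.resize(im[115:220,120:215],(362,400),interpolation=cv2.INTER_CUBIC)
c4=cv2.resize(si[230:315,165:280],(438,324),interpolation=cv2.INTER_CUBIC)
c4=np.vstack([c4,np.zeros((76,438,3),np.uint8)])
cv2.imwrite('pics/crop2.png',np.hstack([c3,c4]))
# height map of cap in both views
for n,(u0,u1,v0,v1) in (('top',(265,305,178,232)),('side',(245,290,172,215))):
    D=sd if n=='side' else d
    vv,uu=np.mgrid[v0:v1,u0:u1]; P=pts(n,D,uu.ravel(),vv.ravel())
    for h0,h1 in((45,62),(62,72),(72,92),(92,110)):
        m=(P[:,2]>h0)&(P[:,2]<h1); 
        if m.sum(): print(n,h0,h1,m.sum(),P[m].mean(0).round(1),P[m].min(0).round(1),P[m].max(0).round(1))
# tank top
for n,(u0,u1,v0,v1) in (('top',(125,215,120,220)),('side',(170,280,230,320))):
    D=sd if n=='side' else d
    vv,uu=np.mgrid[v0:v1,u0:u1]; P=pts(n,D,uu.ravel(),vv.ravel())
    m=(P[:,2]>84)&(P[:,2]<94); r=cv2.minAreaRect(P[m][:,:2].astype(np.float32)); print(n,'tank',m.sum(),r,np.median(P[m][:,2]))
    m=(P[:,2]>112)&(P[:,2]<160); 
    # adapter near tank centre
    m&=np.hypot(P[:,0]-r[0][0],P[:,1]-r[0][1])<60
    Q=P[m]; print('adapter',m.sum(),Q.min(0).round(1),Q.max(0).round(1),Q.mean(0).round(1))
    m=(P[:,2]>96)&(P[:,2]<102)&(np.hypot(P[:,0]-r[0][0],P[:,1]-r[0][1])>50)&(np.hypot(P[:,0]-r[0][0],P[:,1]-r[0][1])<110); print('plug',m.sum(),P[m].mean(0).round(1))
E
```

```text
top 45 62 89 [ 487.8 -173.9   54.4] [ 452.6 -198.2   45.1] [ 523.2 -147.4   61.9]
top 62 72 145 [ 487.8 -173.2   65.9] [ 446.8 -202.2   62.1] [ 531.2 -144.3   71.6]
top 72 92 53 [ 502.6 -182.    82.1] [ 438.3 -211.9   72.6] [ 550.1 -140.7   91.7]
top 92 110 115 [ 482.4 -170.7   99.3] [ 429.8 -214.6   93.1] [ 547.  -134.7  106.7]
side 45 62 105 [ 491.9 -160.4   53.6] [ 457.8 -195.3   45.3] [ 526.8 -145.7   61.8]
side 62 72 103 [ 492.7 -166.7   66.2] [ 452.  -201.8   62.3] [ 537.  -143.    71.7]
side 72 92 99 [ 498.2 -171.8   81.8] [ 437.8 -208.4   72.3] [ 551.1 -136.    91.9]
side 92 110 87 [ 483.6 -166.8   98.4] [ 428.9 -212.5   92. ] [ 547.7 -132.6  105.3]
top tank 3023 ((588.9733276367188, 159.0006103515625), (148.99502563476562, 198.90333557128906), 77.96563720703125) 88.73349076176532
adapter 154 [550.8 145.2 118.8] [587.2 180.9 144.2] [568.8 162.  135.6]
plug 33 [662.6 193.8  97.5]
side tank 3134 ((618.956298828125, 155.15309143066406), (152.6700439453125, 259.4018859863281), 78.50440216064453) 89.9739483814854
adapter 143 [559.8 152.4 112.1] [588.  185.1 142.4] [573.7 171.8 134.8]
plug 137 [608.  183.   97.6]
```

View pics/crop1.png

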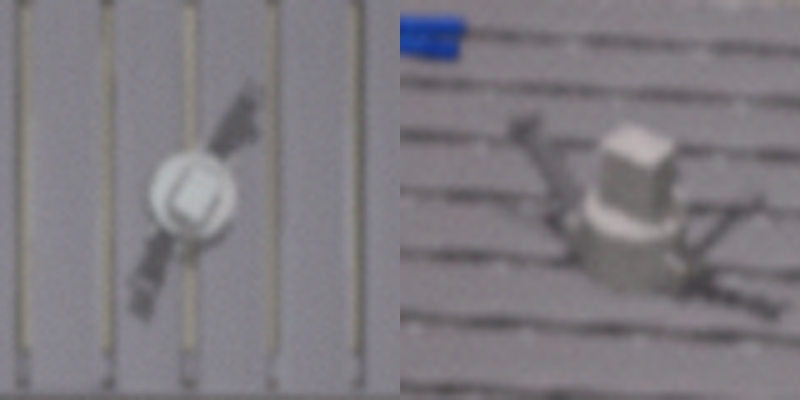

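View pics/crop2.png

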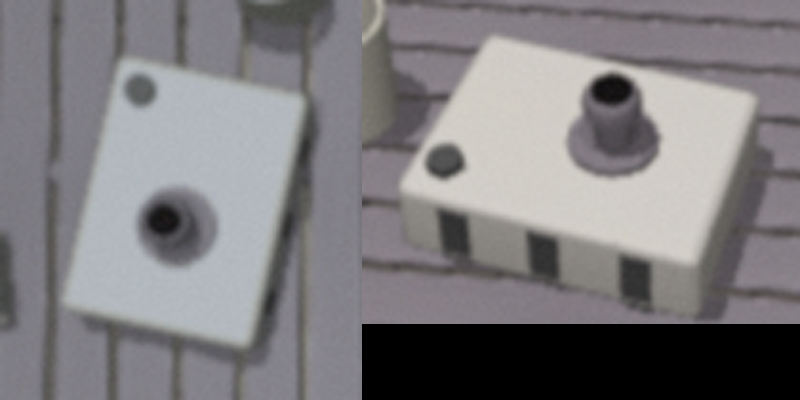

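```bash
python3 - <<'E'
from h import *
im,d=load('top','a'); si,sd=load('side','a')
# tab top + rolls
for n,D,I,(u0,u1,v0,v1) in (('top',d,im,(265,305,178,232)),('side',sd,si,(245,290,172,215))):
    vv,uu=np.mgrid[v0:v1,u0:u1]; P=pts(n,D,uu.ravel(),vv.ravel())
    r=np.hypot(P[:,0]-484,P[:,1]+170)
    m=(P[:,2]>97)&(r<24); Q=P[m]; print(n,'tab',m.sum(),Q.mean(0).round(1),cv2.minAreaRect(Q[:,:2].astype(np.float32)))
    m=(P[:,2]>60)&(P[:,2]<71)&(r<28); Q=P[m]; print('captop',m.sum(),cv2.minEnclosingCircle(Q[:,:2].astype(np.float32)),Q[:,2].mean())
    for s in(1,-1):
        m=(P[:,2]>75)&(r>36)&((P[:,0]-484)*s>0); Q=P[m]; print('arm',s,m.sum(),Q.mean(0).round(1)); 
        m2=Q[:,2]>85; print(Q[m2].mean(0).round(1) if m2.any() else '')
        m2=np.argsort(-Q[:,2])[:10];print(Q[m2].mean(0).round(1))
# adapter dark bore + flange
for n,D,I,(u0,u1,v0,v1) in (('top',d,im,(140,190,150,190)),('side',sd,si,(215,250,240,280))):
    vv,uu=np.mgrid[v0:v1,u0:u1]; P=pts(n,D,uu.ravel(),vv.ravel())
    g=I.max(2)[vv,uu].ravel(); m=g<45
    print(n,'dark',m.sum(),uu.ravel()[m].mean(),vv.ravel()[m].mean(),P[m].mean(0).round(1),np.percentile(P[m][:,2],[5,50,95]))
    m=(P[:,2]>126)&(np.hypot(P[:,0]-569,P[:,1]-162)<35); Q=P[m];print('lip',cv2.minEnclosingCircle(Q[:,:2].astype(np.float32)),np.percentile(Q[:,2],[5,25,50,75,95]))
vv,uu=np.mgrid[125:215,125:215]; P=pts('top',d,uu.ravel(),vv.ravel())
P=P[(P[:,2]>80)&(P[:,2]<97)]
for t in(84,86): 
  q=P[P[:,2]>t]; print(cv2.minAreaRect(q[:,:2].astype(np.float32)))
print(ctrl.read_state()['tool_rot'])
E
```

```text
top tab 82 [ 486.8 -173.6  100.8] ((486.78289794921875, -173.36781311035156), (21.847158432006836, 29.665393829345703), 59.39474105834961)
captop 132 ((486.7938537597656, -173.137939453125), 24.925703048706055) 64.96708203108201
arm 1 37 [ 539.2 -204.3   87.2]
[ 542.2 -205.7   91.2]
[ 543.6 -206.2   93.9]
arm -1 41 [ 440.5 -136.4  301.6]
[ 439.4 -133.   363.6]
[ 446.6 -108.   956.6]
side tab 47 [ 488.5 -170.3  101.3] ((488.7928161621094, -171.5975799560547), (23.0489501953125, 30.20821762084961), 59.2013053894043)
captop 82 ((487.53228759765625, -170.0146026611328), 24.49333381652832) 65.60260808832527
arm 1 34 [ 540.4 -201.3   85.7]
[ 543.8 -201.8   91.5]
[ 543.8 -202.8   93.6]
arm -1 28 [442.2 -37.8 166.7]
[441.4 -15.2 185.5]
[446.3 145.8 306.7]
top dark 39 162.56410256410257 172.3846153846154 [568.4 163.2 139.1] [134.95288821 139.28733163 143.19131812]
lip ((569.7880859375, 163.61965942382812), 19.018714904785156) [129.7581568  134.10947479 136.57707538 138.96740929 141.76203757]
side dark 51 230.11764705882354 253.2549019607843 [569.4 168.9 140.1] [138.45756926 140.12737421 141.55527889]
lip ((570.2171630859375, 166.6117401123047), 19.06424331665039) [127.84937627 133.32859863 136.68797475 140.05976056 141.35821158]
((588.9733276367188, 159.0006103515625), (148.99502563476562, 198.90333557128906), 77.96563720703125)
((588.924560546875, 158.77194213867188), (148.59530639648438, 197.53866577148438), 78.15601348876953)
[-3.13992535e+00  2.25414940e-05  2.77674428e+00]
```

```bash
cat >> h.py <<'E'
def go(x,y,z,yaw=None):
    s=ctrl.read_state(); M=R.from_euler('xyz',s['tool_rot']).as_matrix()
    dl=M.T@(np.array([x,y,z])-s['eef_pos']); t=0
    if yaw is not None: t=-((yaw-s['tool_rot'][2]+np.pi)%(2*np.pi)-np.pi)
    print('slide',dl.round(1),'turn',round(t,3),'| pos',s['eef_pos'].round(1),s['tool_rot'].round(3),'F',s['force'].round(1),'w',round(s['width'],1),'t',round(s['clock'],2))
E
python3 -c "
from h import *
go(450,250,230,2.607); go(487.2,-172,150,2.607)"
```

```text
slide [-331.2 -255.3  -25.5] turn 0.17 | pos [231.7 606.7 204.1] [-3.14   0.     2.777] F [ 0.2 -0.2 -0.2] w 85.3 t 0.1
slide [-516.5 -636.2   55.2] turn 0.17 | pos [231.7 606.7 204.1] [-3.14   0.     2.777] F [ 0.2 -0.2 -0.2] w 85.3 t 0.1
```

play_rows(
  slide=[
    [-331, -255, -26],
    [-331, -255, -26],
    [-331, -255, -26],
    [-331, -255, -26],
    [-331, -255, -26],
  ],
  turn=[0.17, 0.17, 0.17, 0.17, 0.17],
  fingers=[1, 1, 1, 1, 1],
)

```text
clock: 0.72
eef_pos: [395.2, 339.2, 224.0]
tool_rot: [-3.14, 0.0, 2.607]
force: [1.3, 0.4, -0.1]
width: 85.7
```

```bash
python3 -c "
from h import *
go(460,200,230,2.607); go(487.2,-172,150,2.607)"
```

```text
slide [-126.7  -86.8   -5.8] turn 0.0 | pos [395.2 339.2 224. ] [-3.14   0.     2.607] F [ 1.3  0.4 -0.1] w 85.7 t 0.72
slide [-339.5 -392.8   74.8] turn 0.0 | pos [395.2 339.2 224. ] [-3.14   0.     2.607] F [ 1.3  0.4 -0.1] w 85.7 t 0.72
```

play_rows(
  slide=[
    [-340, -393, 0],
    [-340, -393, 0],
    [-340, -393, 0],
    [-340, -393, 0],
    [-340, -393, 0],
  ],
  turn=[0, 0, 0, 0, 0],
  fingers=[1, 1, 1, 1, 1],
)

```text
clock: 1.35
eef_pos: [450.3, 31.7, 224.5]
tool_rot: [-3.14, 0.001, 2.607]
force: [0.9, -0.3, -0.4]
width: 85.2
```

```bash
python3 -c "
from h import *
go(487.2,-172,150,2.607)"
```

```text
slide [-135.5 -156.4   74.8] turn 0.0 | pos [450.3  31.7 224.5] [-3.140e+00  1.000e-03  2.607e+00] F [ 0.9 -0.3 -0.4] w 85.2 t 1.35
```

play_rows(
  slide=[
    [-135, -156, 0],
    [-135, -156, 0],
    [-135, -156, 0],
    [-135, -156, 50],
    [-135, -156, 75],
  ],
  turn=[0, 0, 0, 0, 0],
  fingers=[1, 1, 1, 1, 1],
)

```text
clock: 1.98
eef_pos: [485.6, -173.8, 147.7]
tool_rot: [-3.138, -0.001, 2.603]
force: [0.0, 0.5, -0.2]
width: 85.1
```

```bash
python3 -c "
from h import *
go(487.2,-172,73,2.607); snap('side','b'); im,d=snap('top','b')
a=cv2.resize(im[155:255,235:335],(400,400),interpolation=3)
s=load('side','b')[0]; b=cv2.resize(s[140:240,220:320],(400,400),interpolation=3)
cv2.imwrite('pics/cb.png',np.hstack([a,b]))"
```

```text
slide [-0.6  2.7 74.7] turn -0.004 | pos [ 485.6 -173.8  147.7] [-3.138e+00 -1.000e-03  2.603e+00] F [ 0.   0.5 -0.2] w 85.1 t 1.98
```

View pics/cb.png

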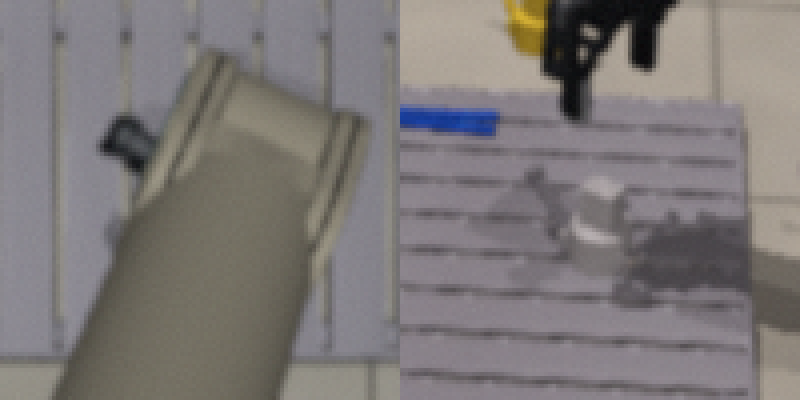

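```bash
python3 -c "
from h import *
s,D=load('side','b')
for v,u in((165,263),(160,263),(155,281),(150,281),(168,263)): print(u,v,pts('side',D,[u],[v]).round(1), s[v,u])
vv,uu=np.mgrid[140:180,245:300]; P=pts('side',D,uu.ravel(),vv.ravel()); g=s.max(2)[vv,uu].ravel()
m=(P[:,2]>140)&(P[:,2]<175)&(abs(P[:,0]-486)<100)&(g<70); Q=P[m]; x=uu.ravel()[m]
for k in (x<272,x>272): print(k.sum(),Q[k].mean(0),Q[k].min(0),Q[k].max(0))
"
```

```text
263 165 [[ 510.5 -123.9  207.2]] [18 15 14]
263 160 [[ 510.8 -121.1  225.6]] [15 15 13]
281 155 [[ 460.1 -207.9  193.9]] [12 11 12]
281 150 [[ 461.1 -206.4  212.2]] [14 12 11]
263 168 [[ 510.3 -123.3  197.4]] [21 21 21]<string>:7: RuntimeWarning: Mean of empty slice.
  ret = um.true_divide(
Traceback (most recent call last):
ValueError: zero-size array to reduction operation minimum which has no identity
```

```bash
python3 -c "
from h import *
s,D=load('side','b')
cv2.imwrite('pics/cb2.png',cv2.resize(s[90:220,200:340],(700,600)[0:2],interpolation=3))
p=vision.camera_params('side');M=R.from_euler('xyz',p['rotation']).as_matrix()
for X in ((485.6,-173.8,147.7),(508,-137,160),(464,-211,160)):
    c=M.T@(np.array(X)-p['position']); print(X,p['cx']+p['fx']*c[0]/-c[2], p['cy']-p['fy']*c[1]/-c[2])
go(487.2,-172,73,2.607)
"
```

```text
(485.6, -173.8, 147.7) 271.61950139322687 173.34307822738782
(508, -137, 160) 263.71345735453554 176.24982083500598
(464, -211, 160) 279.20366856183705 163.8682510552531
slide [-3.3  0.9 74.1] turn -0.001 | pos [ 484.4 -171.1  147.1] [-3.138 -0.006  2.606] F [ 0.3  0.3 -0.9] w 85.5 t 2.08
```

View pics/cb2.png

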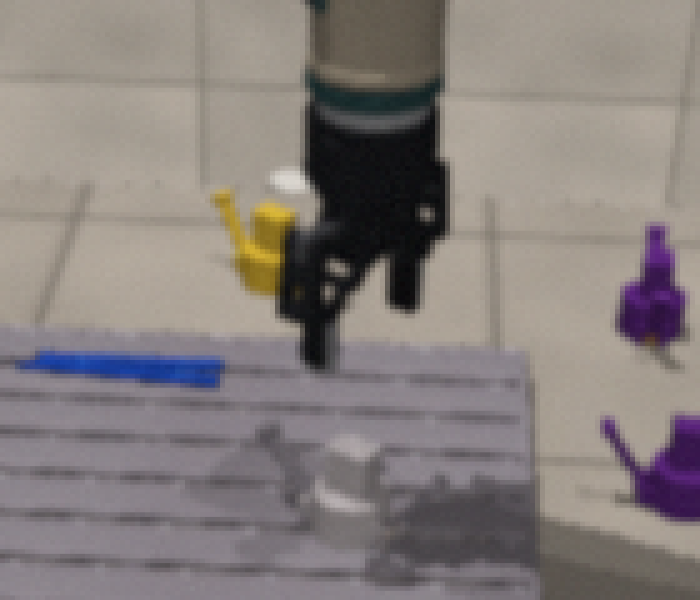

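```bash
python3 -c "
from h import *
s,D=snap('side','c')
cv2.imwrite('pics/cb3.png',cv2.resize(s[90:220,200:340],(700,600)[0:2],interpolation=3))
go(487.2,-172,73,2.607)
for v in range(160,175): print(v,s[v,263],pts('side',D,[263],[v]).round(0))
"
```

```text
slide [-1.9  0.2 75.8] turn 0.0 | pos [ 485.8 -171.1  148.8] [-3.139e+00 -3.000e-03  2.607e+00] F [ 0.3  0.2 -0.2] w 85.4 t 2.12
160 [16 15 14] [[ 510. -105.  235.]]
161 [15 14 12] [[ 511. -117.  225.]]
162 [19 17 16] [[ 511. -120.  220.]]
163 [17 14 13] [[ 511. -119.  217.]]
164 [16 15 13] [[ 511. -122.  212.]]
165 [19 15 16] [[ 510. -117.  211.]]
166 [19 16 13] [[ 510. -122.  205.]]
167 [15 11 12] [[ 510. -120.  203.]]
168 [14 12 11] [[ 510. -123.  198.]]
169 [28 26 25] [[ 510. -116.  199.]]
170 [66 62 65] [[ 510. -127.  188.]]
171 [106 102 108] [[ 521. -370.   28.]]
172 [131 123 132] [[ 520. -362.   29.]]
173 [138 130 138] [[ 520. -354.   30.]]
174 [141 134 140] [[ 519. -350.   28.]]
```

View pics/cb3.png

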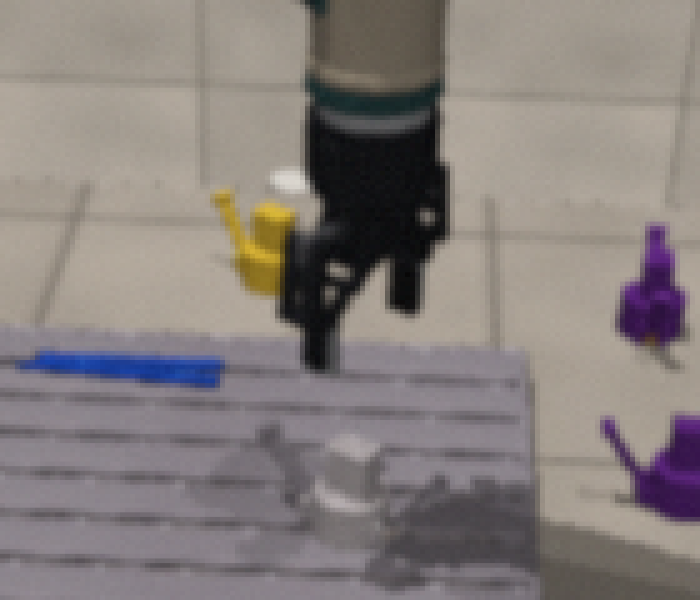

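play_rows(
  slide=[
    [-2, 0, 20],
    [-2, 0, 40],
    [-2, 0, 55],
    [-2, 0, 65],
    [-2, 0, 69],
  ],
  turn=[0, 0, 0, 0, 0],
  fingers=[1, 1, 1, 1, 1],
)

```text
clock: 2.75
eef_pos: [487.4, -172.1, 79.7]
tool_rot: [-3.139, -0.003, 2.607]
force: [0.0, -0.6, 0.4]
width: 85.3
```

```bash
python3 -c "
from h import *
go(487.2,-172,73,2.607)
s,D=snap('side','d')
cv2.imwrite('pics/cb4.png',cv2.resize(s[130:230,220:330],(770,600),interpolation=3))
go(487.2,-172,73,2.607)
"
```

```text
slide [ 0.2 -0.   6.7] turn 0.0 | pos [ 487.4 -172.1   79.7] [-3.139e+00 -3.000e-03  2.607e+00] F [ 0.  -0.6  0.4] w 85.3 t 2.75
slide [0.1 0.1 6.4] turn 0.0 | pos [ 487.3 -172.1   79.4] [-3.139e+00 -3.000e-03  2.607e+00] F [ 0.2  0.5 -0.5] w 85.6 t 2.8
```

View pics/cb4.png

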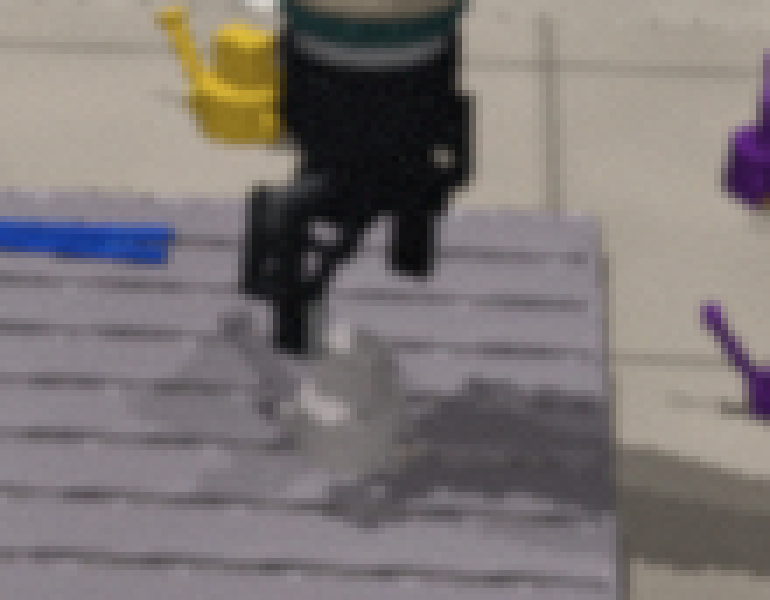

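```bash
python3 -c "
from h import *
p=vision.camera_params('side');o=p['position']
for u,v in((261.7,188.3),(279,175.8)):
  r=pts('side',None,[u],[v],np.array([1000.]))[0]-o
  for y in ((-137,-125) if v>180 else (-197,-209,-221)): print(o+r*(y-o[1])/r[1])
"
```

```text
[ 512.94453425 -137.          115.83320401]
[ 512.40104028 -125.          124.36776234]
[ 462.52708324 -197.          124.81948553]
[ 462.44134603 -209.          116.8966812 ]
[ 462.35560881 -221.          108.97387687]
```

play_rows(
  slide=[
    [0, 0, 4],
    [0, 0, 7],
    [0, 0, 7],
  ],
  turn=[0, 0, 0],
  fingers=[1, 0.6, 0.45],
)

```text
clock: 3.18
eef_pos: [487.2, -172.1, 72.4]
tool_rot: [-3.139, -0.003, 2.607]
force: [0.4, -0.1, 0.7]
width: 51.7
```

```bash
python3 -c "
from h import *
go(487.2,-172,73,2.607)
s,D=snap('side','e')
cv2.imwrite('pics/cb5.png',cv2.resize(s[130:230,220:330],(770,600),interpolation=3))
"
```

```text
slide [ 0.   0.1 -0.6] turn 0.0 | pos [ 487.2 -172.1   72.4] [-3.139e+00 -3.000e-03  2.607e+00] F [ 0.4 -0.1  0.7] w 51.7 t 3.17
```

View pics/cb5.png

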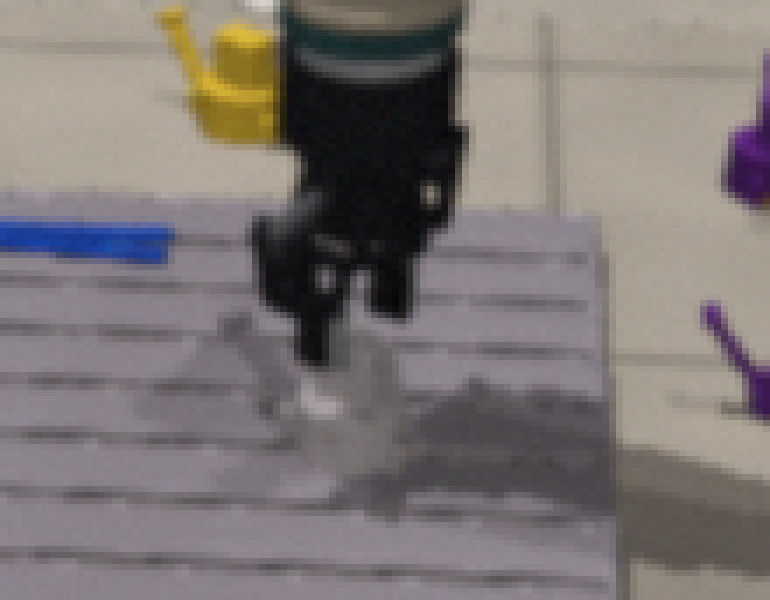

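play_rows(
  slide=[
    [0, 0, 3],
    [0, 0, 5],
    [0, 0, 5],
    [0, 0, 5],
    [0, 0, 5],
  ],
  turn=[0, 0, 0, 0, 0],
  fingers=[0.45, 0.4, 0.3, 0.2, 0.1],
)

```text
clock: 3.85
eef_pos: [487.0, -172.4, 67.6]
tool_rot: [-3.139, -0.003, 2.607]
force: [-1.2, -1.1, 2.0]
width: 20.2
```

play_rows(
  slide=[
    [0, 0, 0],
    [0, 0, 0],
  ],
  turn=[0, 0],
  fingers=[0, 0],
)

```text
clock: 4.1
eef_pos: [487.0, -172.4, 67.6]
tool_rot: [-3.139, -0.003, 2.607]
force: [-0.3, -0.8, 0.6]
width: 20.4
```

```bash
python3 -c "
from h import *
go(487.2,-172,73,2.607)
s,D=snap('side','f')
cv2.imwrite('pics/cb6.png',cv2.resize(s[130:230,220:330],(770,600),interpolation=3))
"
```

```text
slide [ 0.   0.4 -5.4] turn -0.0 | pos [ 487.  -172.4   67.6] [-3.139e+00 -3.000e-03  2.607e+00] F [-0.3 -0.8  0.6] w 20.4 t 4.1
```

View pics/cb6.png

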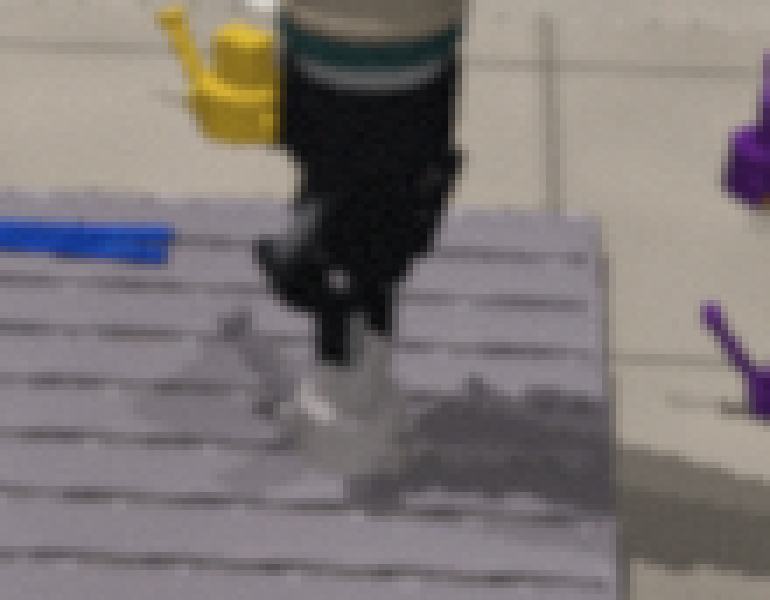

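```bash
python3 -c "
from h import *
s,D=load('side','f')
for v in range(176,204): print(v,[tuple(pts('side',D,[u],[v])[0].round(0).astype(int))+(int(s[v,u].max()),) for u in (266,268,270,273)])
"
```

```text
176 [(np.int64(501), np.int64(-125), np.int64(169), 34), (np.int64(501), np.int64(-339), np.int64(28), 96), (np.int64(490), np.int64(-146), np.int64(156), 28), (np.int64(481), np.int64(-181), np.int64(133), 17)]
177 [(np.int64(501), np.int64(-126), np.int64(165), 29), (np.int64(500), np.int64(-326), np.int64(32), 85), (np.int64(490), np.int64(-149), np.int64(151), 26), (np.int64(481), np.int64(-178), np.int64(132), 15)]
178 [(np.int64(501), np.int64(-128), np.int64(160), 20), (np.int64(495), np.int64(-147), np.int64(148), 47), (np.int64(489), np.int64(-145), np.int64(150), 23), (np.int64(481), np.int64(-183), np.int64(125), 12)]
179 [(np.int64(501), np.int64(-127), np.int64(158), 17), (np.int64(495), np.int64(-139), np.int64(150), 24), (np.int64(489), np.int64(-150), np.int64(143), 20), (np.int64(481), np.int64(-178), np.int64(124), 14)]
180 [(np.int64(501), np.int64(-127), np.int64(154), 17), (np.int64(495), np.int64(-137), np.int64(148), 14), (np.int64(489), np.int64(-146), np.int64(142), 18), (np.int64(480), np.int64(-177), np.int64(121), 12)]
181 [(np.int64(500), np.int64(-126), 
[... 4158 characters left out ...]
4), 123), (np.int64(477), np.int64(-148), np.int64(66), 109)]
201 [(np.int64(499), np.int64(-150), np.int64(59), 119), (np.int64(492), np.int64(-143), np.int64(65), 121), (np.int64(486), np.int64(-149), np.int64(60), 125), (np.int64(477), np.int64(-150), np.int64(60), 114)]
202 [(np.int64(499), np.int64(-148), np.int64(56), 117), (np.int64(492), np.int64(-149), np.int64(56), 118), (np.int64(486), np.int64(-148), np.int64(57), 118), (np.int64(477), np.int64(-155), np.int64(52), 115)]
203 [(np.int64(499), np.int64(-152), np.int64(49), 115), (np.int64(492), np.int64(-147), np.int64(54), 115), (np.int64(486), np.int64(-146), np.int64(55), 116), (np.int64(477), np.int64(-150), np.int64(53), 115)]
```

play_rows(
  slide=[
    [0, 0, 0],
    [0, 0, 0],
    [0, 0, 2],
    [0, 0, 3],
    [0, 0, 4],
  ],
  turn=[0, 0, 0, 0, 0],
  fingers=[0.4, 0.4, 0.4, 0.4, 0.4],
)

```text
clock: 4.78
eef_pos: [487.0, -172.4, 63.5]
tool_rot: [-3.139, -0.003, 2.607]
force: [-0.0, -0.4, 0.4]
width: 34.4
```

play_rows(
  slide=[
    [0, 0, 1],
    [0, 0, 3],
    [0, 0, 5],
  ],
  turn=[0, 0, 0],
  fingers=[0.4, 0.4, 0.4],
)

```text
clock: 5.15
eef_pos: [486.9, -172.3, 58.3]
tool_rot: [-3.139, -0.003, 2.607]
force: [-0.5, -0.8, -0.8]
width: 33.9
```

play_rows(
  slide=[
    [0, 0, 2],
    [0, 0, 4],
    [0, 0, 6],
    [0, 0, 6],
    [0, 0, 6],
  ],
  turn=[0, 0, 0, 0, 0],
  fingers=[0.4, 0.4, 0.4, 0.2, 0.1],
)

```text
clock: 5.78
eef_pos: [486.7, -172.4, 52.2]
tool_rot: [-3.139, -0.004, 2.607]
force: [-0.0, -1.4, -2.1]
width: 21.1
```

```bash
python3 -c "
from h import *
go(487.2,-172,73,2.607)
s,D=snap('side','g')
cv2.imwrite('pics/cb7.png',cv2.resize(s[130:230,220:330],(770,600),interpolation=3))
"
```

```text
slide [ -0.1   0.5 -20.8] turn -0.0 | pos [ 486.7 -172.4   52.2] [-3.139 -0.004  2.607] F [-0.  -1.4 -2.1] w 21.1 t 5.78
```

View pics/cb7.png

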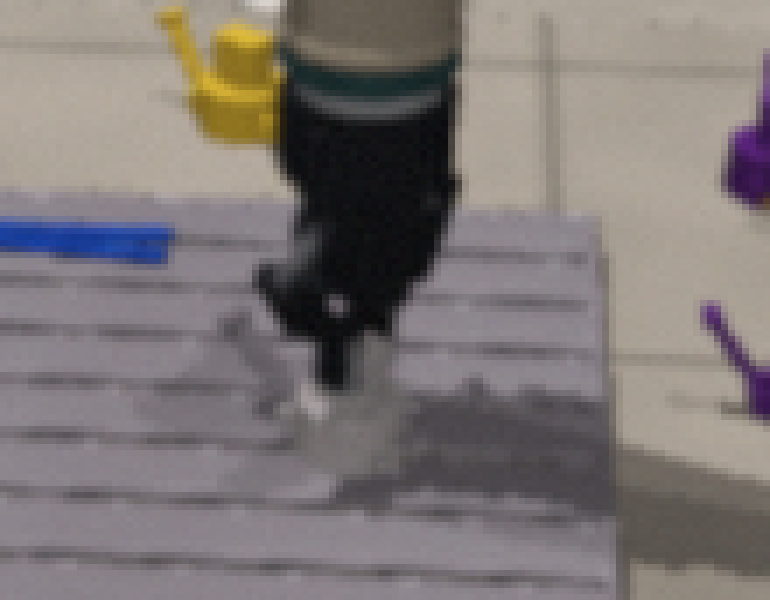

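play_rows(
  slide=[
    [0, 0, 0],
    [0, 0, 0],
    [0, 0, -3],
    [0, 0, -10],
    [0, 0, -20],
  ],
  turn=[0, 0, 0, 0, 0],
  fingers=[0, 0, 0, 0, 0],
)

```text
clock: 6.45
eef_pos: [486.6, -172.3, 72.7]
tool_rot: [-3.139, -0.004, 2.607]
force: [-0.1, -0.4, -3.7]
width: 20.9
```

play_rows(
  slide=[
    [0, 0, -40],
    [0, 0, -90],
    [0, 0, -140],
    [0, 0, -160],
    [0, 0, -160],
  ],
  turn=[0, 0, 0, 0, 0],
  fingers=[0, 0, 0, 0, 0],
)

```text
clock: 7.08
eef_pos: [488.4, -172.5, 234.7]
tool_rot: [-3.14, 0.0, 2.607]
force: [-0.5, 0.9, -3.7]
width: 20.7
```

```bash
python3 -c "
from h import *
s,D=snap('side','i')
go(569.6,164.5,210)
cv2.imwrite('pics/cb8.png',cv2.resize(s[90:210,210:340],(650,600),interpolation=3))
"
```

```text
slide [100.6 331.5  22.6] turn 0 | pos [ 487.3 -172.   233.1] [-3.139e+00 -3.000e-03  2.607e+00] F [-0.   0.6 -2.9] w 21.1 t 7.12
```

View pics/cb8.png

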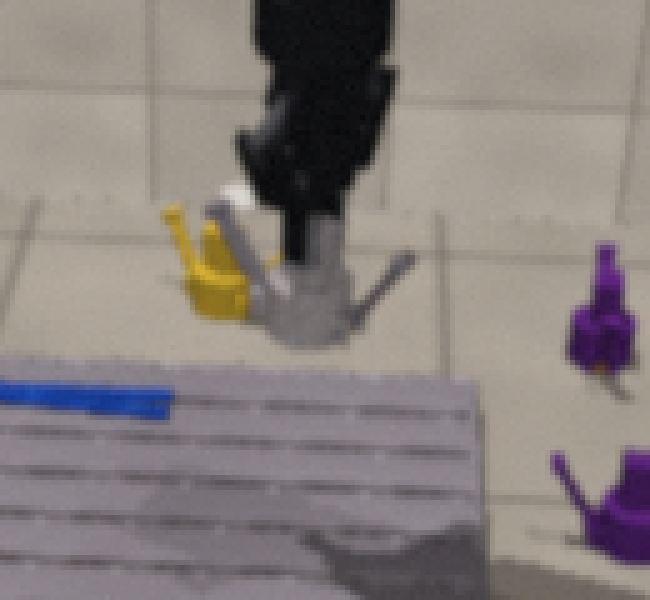

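```bash
python3 -c "
from h import *
print(ctrl.read_state()['qpos'].round(2))
im,d=load('top','a')
vv,uu=np.mgrid[85:125,170:210]; P=pts('top',d,uu.ravel(),vv.ravel()); m=(P[:,2]>105)&(P[:,2]<135); print(P[m].mean(0),P[m].min(0),P[m].max(0))
"
```

```text
[ 0.13  0.41  0.22  1.85 -0.11  0.89  1.44]
[776.98972619  95.73045742 115.42827077] [735.17755545  55.09164136 105.01807165] [820.39768798 133.16903831 124.59063227]
```

play_rows(
  slide=[
    [101, 331, 0],
    [101, 331, 0],
    [101, 331, 0],
    [101, 331, 0],
    [101, 331, 0],
  ],
  turn=[0, 0, 0, 0, 0],
  fingers=[0, 0, 0, 0, 0],
)

```text
clock: 7.75
eef_pos: [560.1, 133.1, 230.7]
tool_rot: [-3.136, -0.005, 2.607]
force: [2.3, -0.1, -3.5]
width: 20.5
```

```bash
python3 -c "
from h import *
go(569.3,164.4,215,2.607)"
```

```text
slide [ 8.  31.7 15.6] turn -0.0 | pos [560.1 133.1 230.7] [-3.136 -0.005  2.607] F [ 2.3 -0.1 -3.5] w 20.5 t 7.75
```

play_rows(
  slide=[
    [8, 32, 10],
    [8, 32, 25],
    [8, 32, 32],
    [8, 32, 32],
    [8, 32, 32],
  ],
  turn=[0, 0, 0, 0, 0],
  fingers=[0, 0, 0, 0, 0],
)

```text
clock: 8.38
eef_pos: [569.7, 163.4, 199.0]
tool_rot: [-3.136, -0.005, 2.605]
force: [-0.1, 0.2, -2.5]
width: 21.1
```

```bash
python3 -c "
from h import *
go(569.3,164.4,180,2.607)
s,D=snap('side','j'); go(569.3,164.4,180,2.607)
cv2.imwrite('pics/cb9.png',cv2.resize(s[190:310,170:300],(650,600),interpolation=3))
"
```

```text
slide [ 0.7  0.8 19. ] turn -0.002 | pos [569.7 163.4 199. ] [-3.136 -0.005  2.605] F [-0.1  0.2 -2.5] w 21.1 t 8.38
slide [ 0.6  0.4 19.2] turn -0.002 | pos [569.8 163.8 199.2] [-3.137 -0.005  2.605] F [-0.3 -0.5 -3.4] w 20.7 t 8.43
```

View pics/cb9.png

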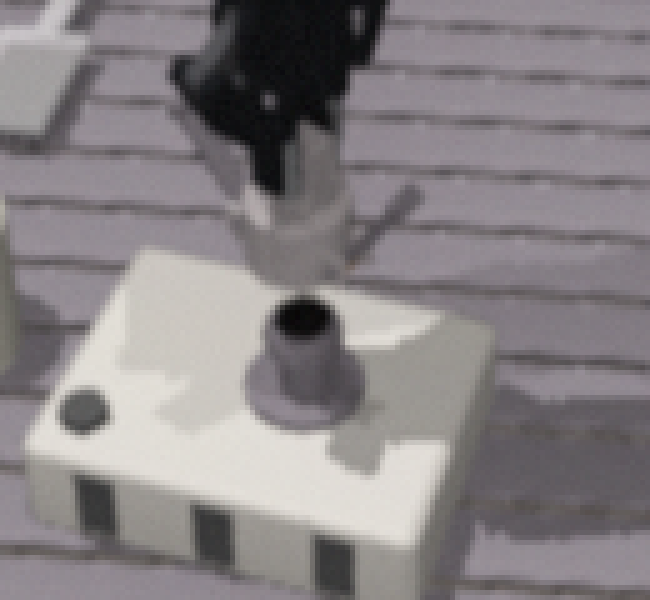

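```bash
python3 -c "
from h import *
from scipy.optimize import least_squares
s,D=load('side','j')
vv,uu=np.mgrid[200:285,210:245]; P=pts('side',D,uu.ravel(),vv.ravel())
def fit(h0,h1,r):
    m=(P[:,2]>h0)&(P[:,2]<h1)&(np.hypot(P[:,0]-570,P[:,1]-165)<r+6)&(P[:,1]>165); Q=P[m]
    f=least_squares(lambda c:np.hypot(Q[:,0]-c[0],Q[:,1]-c[1])-r,[570,165],loss='soft_l1'); print(h0,h1,m.sum(),f.x.round(2))
# find rim height
m=(np.hypot(P[:,0]-570,P[:,1]-165)<32); 
print(np.histogram(P[m][:,2],bins=range(90,270,6)))
for a in((178,208),(180,205),(182,200)): fit(*a,25.5)
for a in((120,135),(122,138)): fit(*a,19)
fit(98,118,12.5)
"
```

```text
(array([148, 136,  15,  13,   4,  23,  27,  71,  71,   0,   0,   0,   0,
         0,  14,  37,  39,  46,  58,  47, 141,  23,  18,  23,  40,  38,
        69,  32,  35]), array([ 90,  96, 102, 108, 114, 120, 126, 132, 138, 144, 150, 156, 162,
       168, 174, 180, 186, 192, 198, 204, 210, 216, 222, 228, 234, 240,
       246, 252, 258, 264]))
178 208 205 [570.46 162.96]
180 205 173 [570.43 163.02]
182 200 126 [570.08 163.13]
120 135 78 [570.28 163.75]
122 138 105 [570.31 163.07]
98 118 50 [570.54 164.83]
```

play_rows(
  slide=[
    [0, 0.5, 8],
    [0, 0.5, 16],
    [0, 0.5, 24],
    [0, 0.5, 29],
    [0, 0.5, 33],
  ],
  turn=[0, 0, 0, 0, 0],
  fingers=[0, 0, 0, 0, 0],
)

```text
clock: 9.05
eef_pos: [569.8, 164.2, 165.7]
tool_rot: [-3.137, -0.005, 2.605]
force: [0.4, -1.2, -2.8]
width: 20.9
```

play_rows(
  slide=[
    [0, 0, 3],
    [0, 0, 6],
    [0, 0, 9],
  ],
  turn=[0, 0, 0],
  fingers=[0, 0, 0],
)

```text
clock: 9.43
eef_pos: [569.8, 164.2, 156.6]
tool_rot: [-3.137, -0.005, 2.605]
force: [0.1, -0.3, -3.4]
width: 21.0
```

play_rows(
  slide=[
    [0, 0, 2],
    [0, 0, 4],
    [0, 0, 6],
    [0, 0, 8],
  ],
  turn=[0, 0, 0, 0],
  fingers=[0, 0, 0, 0],
)

```text
clock: 9.93
eef_pos: [569.6, 164.4, 148.5]
tool_rot: [-3.137, -0.005, 2.605]
force: [-0.8, 0.9, -2.6]
width: 21.0
```

play_rows(
  slide=[
    [0, 0, 2],
    [0, 0, 4],
    [0, 0, 6],
  ],
  turn=[0, 0, 0],
  fingers=[0, 0, 0],
)

```text
clock: 10.3
eef_pos: [569.5, 164.4, 142.4]
tool_rot: [-3.137, -0.005, 2.605]
force: [-1.2, 0.6, -3.4]
width: 20.8
```

play_rows(
  slide=[
    [0, 0, 1],
    [0, 0, 2],
    [0, 0, 3],
  ],
  turn=[0, 0, 0],
  fingers=[0, 0, 0],
)

```text
clock: 10.68
eef_pos: [569.5, 164.4, 139.3]
tool_rot: [-3.137, -0.005, 2.605]
force: [-0.9, 0.2, -2.4]
width: 20.8
```

play_rows(
  slide=[
    [0, 0, 1],
    [0, 0, 2],
  ],
  turn=[0, 0],
  fingers=[0, 0],
)

```text
clock: 10.92
eef_pos: [569.5, 164.4, 137.3]
tool_rot: [-3.137, -0.005, 2.606]
force: [-0.7, 0.6, -3.8]
width: 20.6
```

play_rows(
  slide=[
    [0, 0, 1],
    [0, 0, 2],
  ],
  turn=[0, 0],
  fingers=[0, 0],
)

```text
clock: 11.18
eef_pos: [569.5, 164.3, 135.2]
tool_rot: [-3.137, -0.005, 2.605]
force: [-1.7, 0.9, -1.9]
width: 21.0
```

play_rows(
  slide=[
    [0, 0, 1],
    [0, 0, 2],
  ],
  turn=[0, 0],
  fingers=[0, 0],
)

```text
clock: 11.42
eef_pos: [569.5, 164.3, 133.2]
tool_rot: [-3.137, -0.005, 2.605]
force: [-0.2, 0.7, -2.9]
width: 20.8
```

play_rows(
  slide=[
    [0, 0, 1],
    [0, 0, 2],
  ],
  turn=[0, 0],
  fingers=[0, 0],
)

```text
clock: 11.68
eef_pos: [569.5, 164.4, 131.2]
tool_rot: [-3.137, -0.005, 2.605]
force: [-0.9, 0.3, -0.8]
width: 20.8
```

play_rows(
  slide=[
    [0, 0, 1],
    [0, 0, 1],
  ],
  turn=[0, 0],
  fingers=[0, 0],
)

```text
clock: 11.92
eef_pos: [569.5, 164.4, 130.4]
tool_rot: [-3.137, -0.005, 2.605]
force: [-0.6, 0.8, -1.0]
width: 21.0
```

play_rows(
  slide=[
    [0, 0, 1],
    [0, 0, 1],
  ],
  turn=[0, 0],
  fingers=[0, 0],
)

```text
clock: 12.18
eef_pos: [569.5, 164.4, 129.6]
tool_rot: [-3.137, -0.005, 2.605]
force: [-1.6, 0.6, 0.7]
width: 20.7
```

play_rows(
  slide=[
    [0, 0, 0],
    [0, 0, 0],
    [0, 0, 0],
    [0, 0, -4],
    [0, 0, -10],
  ],
  turn=[0, 0, 0, 0, 0],
  fingers=[0.5, 0.7, 1, 1, 1],
)

```text
clock: 12.8
eef_pos: [569.6, 164.4, 139.8]
tool_rot: [-3.137, -0.005, 2.605]
force: [-0.9, -0.0, 0.2]
width: 85.6
```

play_rows(
  slide=[
    [0, 0, -25],
    [0, 0, -60],
    [0, 0, -90],
    [0, 0, -100],
    [0, 0, -100],
  ],
  turn=[0, 0, 0, 0, 0],
  fingers=[1, 1, 1, 1, 1],
)

```text
clock: 13.42
eef_pos: [570.3, 164.6, 240.1]
tool_rot: [-3.138, -0.004, 2.606]
force: [-0.9, -0.2, -0.3]
width: 85.8
```

```bash
python3 -c "
from h import *
s,D=snap('side','k'); go(569.5,164.3,230,2.607)
cv2.imwrite('pics/cbk.png',cv2.resize(s[190:310,170:300],(650,600),interpolation=3))
"
```

```text
slide [ 0.1 -0.2  9.1] turn -0.002 | pos [569.7 164.4 239.1] [-3.137 -0.006  2.605] F [ 0.4  0.2 -0.8] w 85.6 t 13.47
```

View pics/cbk.png

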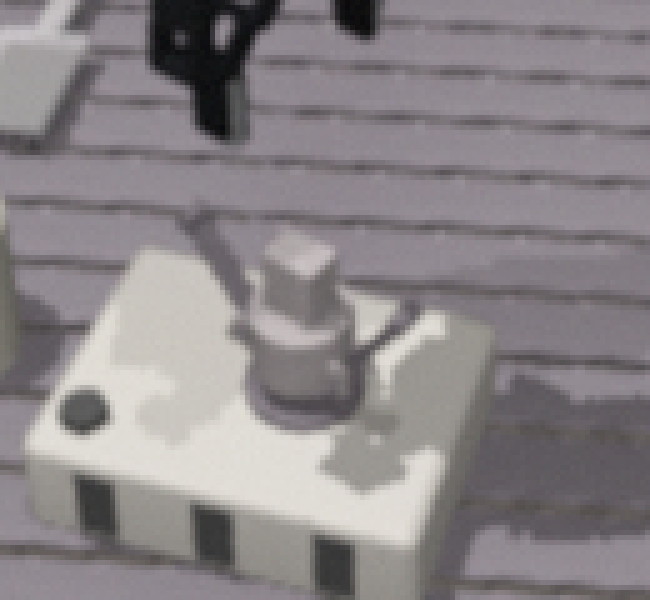

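```bash
python3 -c "
from h import *
s,D=load('side','k')
c=s[110:230,170:300].copy(); c=np.clip(c.astype(float)*2.5,0,255).astype(np.uint8)
cv2.imwrite('pics/cbk2.png',cv2.resize(c,(780,600)[:2],interpolation=3))
p=vision.camera_params('side');o=p['position']
print(go(569.5,164.3,230,1.036))
"
```

```text
slide [ 0.1 -0.2  9.1] turn 1.569 | pos [569.7 164.4 239.1] [-3.137 -0.006  2.605] F [ 0.4  0.2 -0.8] w 85.6 t 13.47
None
```

View pics/cbk2.png

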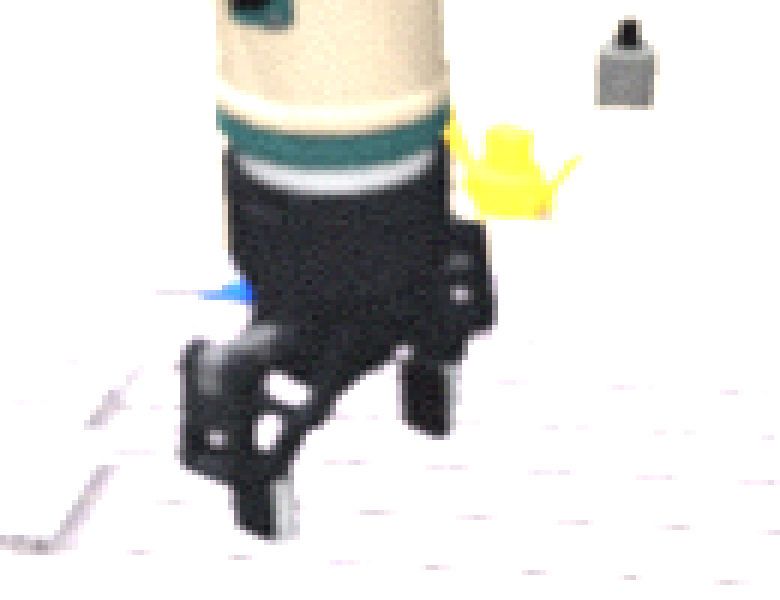

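```bash
python3 -c "
from h import *
s,D=load('side','k')
print('palm col');
for u in (224,230,232,236): print(u,[(v,*pts('side',D,[u],[v])[0].round(0).astype(int)) for v in range(160,196,2)][-16:])
print('tip');
for u in (211,213,217,241,243): print(u,[(v,*pts('side',D,[u],[v])[0].round(0).astype(int)) for v in (range(200,221,2) if u<220 else range(180,200,2))])
" | sed 's/np.int64//g'
```

```text
palm col
224 [(164, (570), (203), (409)), (166, (570), (202), (404)), (168, (570), (202), (400)), (170, (573), (188), (386)), (172, (573), (190), (382)), (174, (573), (189), (377)), (176, (573), (189), (373)), (178, (574), (188), (367)), (180, (573), (192), (365)), (182, (573), (196), (363)), (184, (572), (197), (359)), (186, (572), (200), (356)), (188, (572), (199), (351)), (190, (573), (200), (346)), (192, (572), (202), (343)), (194, (643), (-218), (26))]
230 [(164, (559), (201), (409)), (166, (559), (200), (403)), (168, (559), (201), (400)), (170, (563), (175), (378)), (172, (563), (174), (373)), (174, (563), (175), (369)), (176, (562), (186), (371)), (178, (561), (189), (368)), (180, (562), (188), (363)), (182, (564), (173), (347)), (184, (564), (172), (342)), (186, (627), (-258), (32)), (188, (627), (-250), (29)), (190, (625), (-241), (28)), (192, (624), (-228), (29)), (194, (623), (-219), (27))]
232 [(164, (556), (197), (406)), (166, (555), (199), (403)), (168, (556), (198), (398)), (170, (560), (168), (374)), (172, (560), (168), (369)), (174, (560), (166), (363)), (176, (558),
[... 1528 characters left out ...]
87), (212), (299)), (214, (587), (214), (295)), (216, (587), (214), (290)), (218, (587), (213), (284)), (220, (644), (-77), (30))]
241 [(180, (546), (127), (323)), (182, (546), (129), (319)), (184, (470), (816), (794)), (186, (546), (130), (309)), (188, (546), (131), (304)), (190, (546), (131), (299)), (192, (546), (130), (293)), (194, (546), (131), (288)), (196, (547), (128), (280)), (198, (583), (-196), (30))]
243 [(180, (541), (139), (331)), (182, (542), (131), (321)), (184, (542), (132), (316)), (186, (542), (133), (311)), (188, (542), (131), (305)), (190, (542), (131), (299)), (192, (542), (134), (296)), (194, (542), (133), (290)), (196, (542), (133), (285)), (198, (577), (-199), (28))]
```

play_rows(
  slide=[
    [0, 0, 0],
    [0, 0, 0],
    [0, 0, 0],
    [0, 0, 0],
    [0, 0, 0],
  ],
  turn=[0.18, 0.36, 0.54, 0.72, 0.9],
  fingers=[1, 1, 1, 1, 1],
)

```text
clock: 14.1
eef_pos: [568.7, 164.2, 237.4]
tool_rot: [-3.131, 0.001, 1.699]
force: [0.1, -0.0, 0.1]
width: 85.2
```

play_rows(
  slide=[
    [0, 0, 0],
    [0, 0, 0],
    [0, 0, 0],
    [0, 0, 0],
    [0, 0, 0],
  ],
  turn=[0.18, 0.36, 0.54, 0.68, 0.68],
  fingers=[1, 1, 1, 1, 1],
)

```text
clock: 14.72
eef_pos: [567.8, 164.1, 235.8]
tool_rot: [-3.133, 0.01, 1.021]
force: [0.1, 0.1, -0.7]
width: 85.6
```

```bash
python3 -c "
from h import *
go(569.6,164.4,180,1.036)"
```

```text
slide [ 1.8  1.8 55.8] turn -0.015 | pos [567.8 164.1 235.8] [-3.133  0.01   1.021] F [ 0.1  0.1 -0.7] w 85.6 t 14.72
```

play_rows(
  slide=[
    [1.8, 1.8, 15],
    [1.8, 1.8, 30],
    [1.8, 1.8, 45],
    [1.8, 1.8, 56],
    [1.8, 1.8, 56],
  ],
  turn=[-0.015, -0.015, -0.015, -0.015, -0.015],
  fingers=[1, 1, 1, 1, 1],
)

```text
clock: 15.35
eef_pos: [568.9, 164.2, 178.6]
tool_rot: [-3.131, 0.012, 1.036]
force: [1.0, 0.6, -0.5]
width: 85.6
```

```bash
python3 -c "
from h import *
s,D=snap('side','l'); go(569.6,164.4,140,1.036)
cv2.imwrite('pics/cbl.png',cv2.resize(s[170:290,170:300],(650,600),interpolation=3))
"
```

```text
slide [ 0.6  0.4 39.4] turn -0.0 | pos [569.5 164.3 179.4] [-3.133  0.011  1.036] F [-0.3  0.5  1. ] w 85.5 t 15.4
```

View pics/cbl.png

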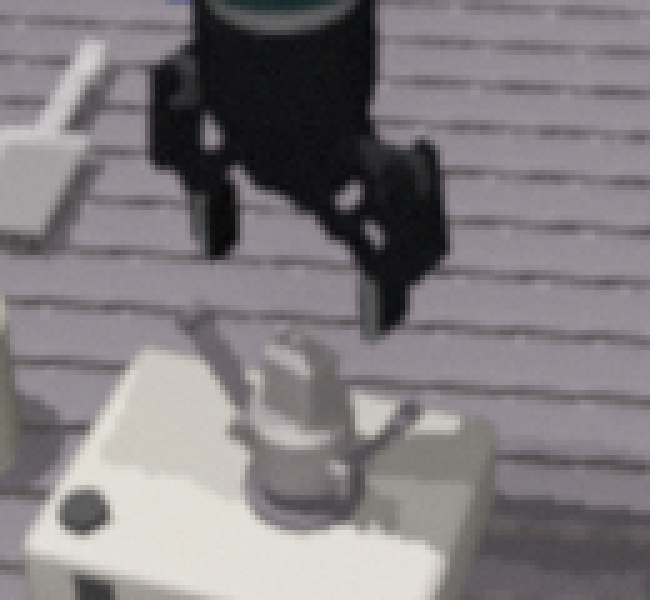

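play_rows(
  slide=[
    [0.5, 0.3, 9],
    [0.5, 0.3, 18],
    [0.5, 0.3, 25],
    [0.5, 0.3, 30],
    [0.5, 0.3, 33],
  ],
  turn=[0, 0, 0, 0, 0],
  fingers=[1, 1, 1, 1, 1],
)

```text
clock: 16.02
eef_pos: [569.5, 164.3, 146.1]
tool_rot: [-3.132, 0.011, 1.036]
force: [0.5, 0.6, -0.2]
width: 85.6
```

play_rows(
  slide=[
    [0, 0, 2],
    [0, 0, 4],
    [0, 0, 6],
    [0, 0, 8],
  ],
  turn=[0, 0, 0, 0],
  fingers=[1, 1, 1, 1],
)

```text
clock: 16.52
eef_pos: [569.4, 164.3, 138.0]
tool_rot: [-3.132, 0.011, 1.036]
force: [-0.5, 0.2, -0.5]
width: 85.4
```

play_rows(
  slide=[
    [0, 0, 2],
    [0, 0, 4],
    [0, 0, 6],
    [0, 0, 8],
  ],
  turn=[0, 0, 0, 0],
  fingers=[1, 1, 1, 1],
)

```text
clock: 17.02
eef_pos: [569.3, 164.3, 129.9]
tool_rot: [-3.133, 0.011, 1.036]
force: [0.3, 0.1, -0.1]
width: 85.0
```

play_rows(
  slide=[
    [0, 0, 2],
    [0, 0, 4],
    [0, 0, 6],
  ],
  turn=[0, 0, 0],
  fingers=[1, 1, 1],
)

```text
clock: 17.4
eef_pos: [569.5, 164.1, 123.9]
tool_rot: [-3.133, 0.011, 1.036]
force: [0.4, -1.1, 1.6]
width: 85.4
```

```bash
python3 -c "
from h import *
s,D=snap('side','m'); go(569.6,164.4,120,1.036)
cv2.imwrite('pics/cbm.png',cv2.resize(s[170:290,170:300],(650,600),interpolation=3))
"
```

```text
slide [0.4 0.  3.7] turn -0.0 | pos [569.4 164.1 123.7] [-3.133  0.011  1.036] F [ 0.4 -0.6  0.8] w 85.3 t 17.45
```

View pics/cbm.png

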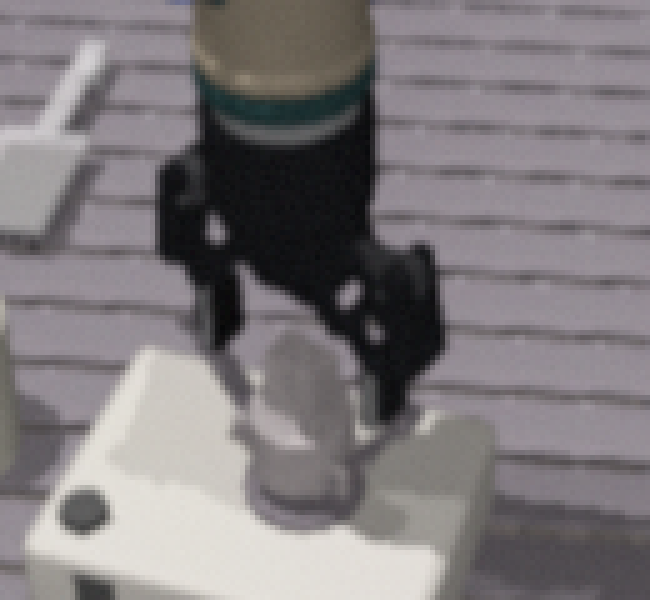

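play_rows(
  slide=[
    [0, 0, 2],
    [0, 0, 4],
    [0, 0, 6],
  ],
  turn=[0, 0, 0],
  fingers=[1, 1, 1],
)

```text
clock: 17.82
eef_pos: [569.5, 164.0, 117.6]
tool_rot: [-3.133, 0.011, 1.036]
force: [0.0, -0.2, 1.9]
width: 85.7
```

play_rows(
  slide=[
    [0, 0, 2],
    [0, 0, 4],
    [0, 0, 6],
  ],
  turn=[0, 0, 0],
  fingers=[1, 1, 1],
)

```text
clock: 18.2
eef_pos: [569.5, 164.1, 111.7]
tool_rot: [-3.133, 0.01, 1.036]
force: [-0.7, -0.8, 4.0]
width: 85.7
```

```bash
python3 -c "
from h import *
s,D=snap('side','n'); go(569.6,164.4,120,1.036);print(ctrl.read_state()['torque'])
cv2.imwrite('pics/cbn.png',cv2.resize(s[190:290,180:290],(660,600),interpolation=3))
"
```

```text
slide [ 0.3 -0.1 -8.6] turn -0.0 | pos [569.4 164.1 111.5] [-3.133  0.011  1.036] F [ 0.2 -0.2  3.7] w 85.3 t 18.25
[ 0.00112935 -0.07730777  0.01376352]
```

View pics/cbn.png

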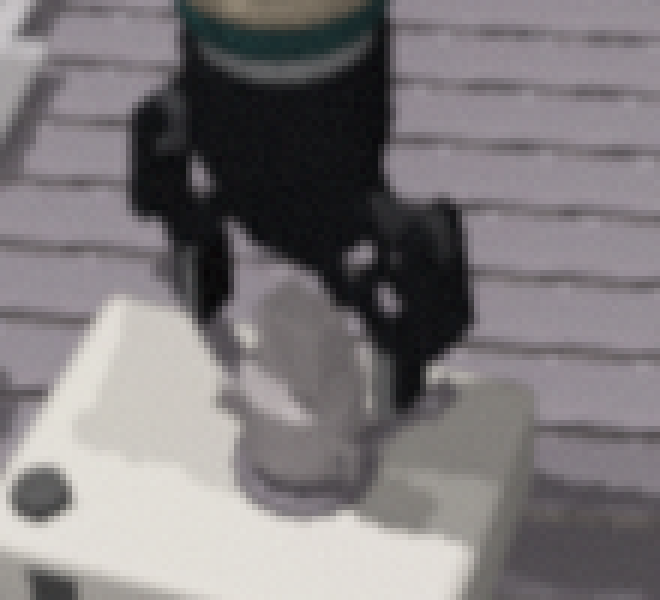

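```bash
cat >> h.py <<'E'
def arms(tag):
    s,D=load('side',tag); vv,uu=np.mgrid[190:290,180:290]; P=pts('side',D,uu.ravel(),vv.ravel())
    c=np.array([569.8,164.9]); ax=np.array([np.cos(-.534),np.sin(-.534)]); ay=np.array([-ax[1],ax[0]])
    q=P[:,:2]-c; a=q@ax; b=q@ay; g=s.max(2)[vv,uu].ravel()
    for sg in(1,-1):
        m=(abs(b)<14)&(a*sg>50)&(a*sg<102)&(P[:,2]>100)&(P[:,2]<185)&(g>55); Q=np.c_[a[m]*sg,b[m],P[m,2],uu.ravel()[m],vv.ravel()[m],g[m]]
        print(sg,m.sum()); 
        for lo in range(50,102,6):
            k=(Q[:,0]>=lo)&(Q[:,0]<lo+6)
            if k.any(): print('  r',lo,k.sum(),'z',np.median(Q[k,2]).round(1),'uv',Q[k,3:5].mean(0).round(0))
E
python3 -c "
from h import *
arms('n'); print('before'); arms('k')"
```

```text
1 31
  r 50 5 z 160.4 uv [210. 239.]
  r 56 11 z 163.2 uv [209. 236.]
  r 62 13 z 170.4 uv [207. 233.]
  r 68 2 z 168.5 uv [206. 233.]
-1 42
  r 50 6 z 151.8 uv [247. 258.]
  r 56 11 z 164.1 uv [250. 256.]
  r 62 19 z 169.7 uv [252. 255.]
  r 68 6 z 168.0 uv [254. 256.]
before
1 75
  r 50 24 z 153.4 uv [212. 239.]
  r 56 26 z 163.2 uv [210. 235.]
  r 62 19 z 170.7 uv [208. 232.]
  r 68 6 z 172.0 uv [207. 232.]
-1 38
  r 50 7 z 161.9 uv [247. 256.]
  r 56 20 z 175.6 uv [250. 253.]
  r 62 11 z 173.7 uv [252. 253.]
```

play_rows(
  slide=[
    [0, 0, 2],
    [0, 0, 4],
    [0, 0, 6],
  ],
  turn=[0, 0, 0],
  fingers=[1, 1, 1],
)

```text
clock: 18.62
eef_pos: [569.9, 164.2, 105.9]
tool_rot: [-3.134, 0.01, 1.036]
force: [0.8, 0.4, 7.0]
width: 85.7
```

play_rows(
  slide=[
    [0, 0, 2],
    [0, 0, 4],
  ],
  turn=[0, 0],
  fingers=[1, 1],
)

```text
clock: 18.88
eef_pos: [570.5, 164.2, 102.5]
tool_rot: [-3.135, 0.009, 1.036]
force: [0.6, 0.1, 7.5]
width: 85.3
```

```bash
python3 -c "
from h import *
s,D=snap('side','o'); go(569.6,164.4,120,1.036);print(ctrl.read_state()['torque'])
arms('o')
cv2.imwrite('pics/cbo.png',cv2.resize(s[190:290,180:290],(660,600),interpolation=3))
"
```

```text
slide [ -0.4  -0.9 -17.7] turn -0.0 | pos [570.4 164.3 102.3] [-3.135  0.009  1.036] F [-0.5  0.3  6.6] w 85.3 t 18.93
[ 0.00459417 -0.13394936 -0.03691874]
1 51
  r 50 7 z 162.2 uv [210. 240.]
  r 56 8 z 152.5 uv [209. 239.]
  r 62 11 z 155.6 uv [207. 237.]
  r 68 20 z 161.1 uv [206. 235.]
  r 74 5 z 162.1 uv [204. 234.]
-1 56
  r 50 11 z 148.2 uv [248. 259.]
  r 56 7 z 150.8 uv [249. 260.]
  r 62 9 z 156.5 uv [251. 260.]
  r 68 19 z 163.5 uv [254. 258.]
  r 74 10 z 162.4 uv [256. 260.]
```

View pics/cbo.png

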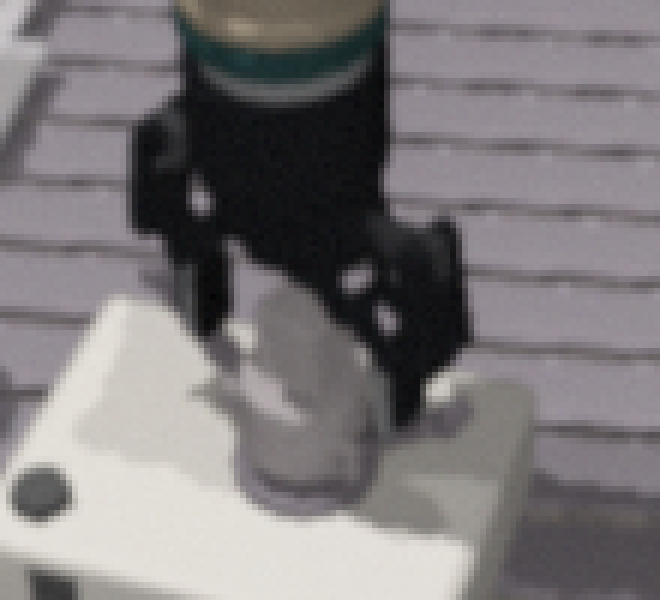

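play_rows(
  slide=[
    [-0.2, -0.5, 2],
    [-0.2, -0.5, 4],
    [-0.2, -0.5, 6],
  ],
  turn=[0, 0, 0],
  fingers=[1, 1, 1],
)

```text
clock: 19.3
eef_pos: [570.8, 164.4, 97.2]
tool_rot: [-3.136, 0.007, 1.036]
force: [0.0, -0.4, 8.5]
width: 85.4
```

play_rows(
  slide=[
    [0, -0.3, 1.5],
    [0, -0.3, 3],
  ],
  turn=[0, 0],
  fingers=[1, 1],
)

```text
clock: 19.55
eef_pos: [571.4, 164.3, 95.1]
tool_rot: [-3.138, 0.006, 1.035]
force: [0.2, 0.7, 8.9]
width: 85.4
```

```bash
python3 -c "
from h import *
s,D=snap('side','p'); go(569.6,164.4,80,1.036);print(ctrl.read_state()['torque'])
arms('p')
cv2.imwrite('pics/cbp.png',cv2.resize(s[190:290,180:290],(660,600),interpolation=3))
"
```

```text
slide [-0.7 -1.5 14.9] turn -0.001 | pos [571.3 164.3  94.9] [-3.138  0.006  1.035] F [ 0.1 -0.4  8.2] w 85.6 t 19.6
[-0.16178586 -0.03546702  0.0338138 ]
1 70
  r 50 8 z 158.5 uv [210. 241.]
  r 56 9 z 149.3 uv [209. 240.]
  r 62 7 z 142.8 uv [208. 239.]
  r 68 13 z 146.7 uv [206. 238.]
  r 74 20 z 149.5 uv [205. 237.]
  r 80 13 z 152.0 uv [203. 236.]
-1 74
  r 50 11 z 139.3 uv [248. 262.]
  r 56 11 z 142.1 uv [250. 263.]
  r 62 9 z 145.0 uv [252. 263.]
  r 68 12 z 148.5 uv [253. 262.]
  r 74 17 z 153.7 uv [256. 263.]
  r 80 14 z 153.0 uv [258. 264.]
```

View pics/cbp.png

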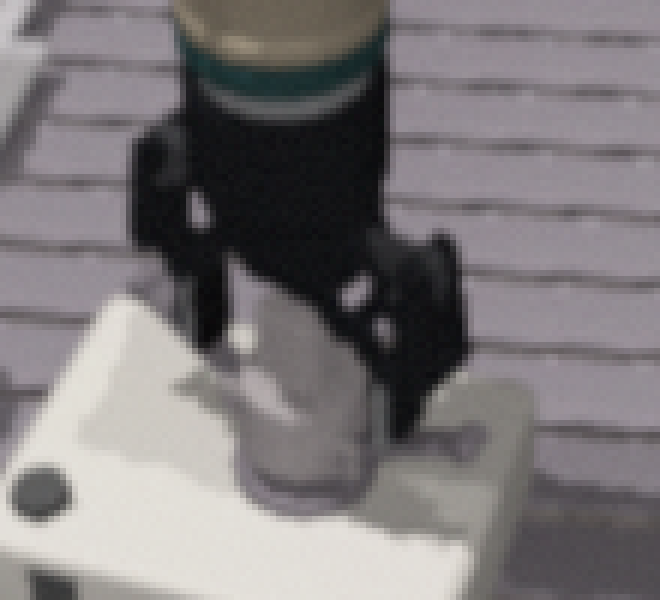

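play_rows(
  slide=[
    [-0.4, -0.8, 2],
    [-0.6, -1.4, 4],
  ],
  turn=[0, 0],
  fingers=[1, 1],
)

```text
clock: 19.85
eef_pos: [571.1, 164.6, 92.0]
tool_rot: [-3.14, 0.004, 1.035]
force: [-0.1, 0.6, 8.5]
width: 85.5
```

play_rows(
  slide=[
    [-0.3, -0.7, 2],
    [-0.5, -1.2, 3],
  ],
  turn=[0, 0],
  fingers=[1, 1],
)

```text
clock: 20.1
eef_pos: [571.0, 164.9, 90.1]
tool_rot: [-3.141, 0.002, 1.035]
force: [0.0, -0.3, 8.9]
width: 85.4
```

```bash
python3 -c "
from h import *
s,D=snap('side','q'); go(569.6,164.4,80,1.036);print(ctrl.read_state()['torque'])
arms('q')
"
```

```text
slide [-1.1 -0.8 10. ] turn -0.001 | pos [570.9 164.9  90. ] [-3.141e+00  2.000e-03  1.035e+00] F [-0.5 -0.2  8.9] w 85.3 t 20.15
[-0.02070087 -0.03690191 -0.02833546]
1 81
  r 50 9 z 153.2 uv [210. 240.]
  r 56 7 z 155.1 uv [210. 239.]
  r 62 9 z 135.0 uv [208. 244.]
  r 68 15 z 137.9 uv [206. 241.]
  r 74 17 z 139.8 uv [205. 240.]
  r 80 16 z 143.0 uv [203. 238.]
  r 86 8 z 142.0 uv [201. 238.]
-1 87
  r 50 9 z 131.6 uv [248. 265.]
  r 56 14 z 133.8 uv [250. 266.]
  r 62 10 z 135.2 uv [252. 266.]
  r 68 14 z 137.7 uv [254. 265.]
  r 74 9 z 140.4 uv [256. 267.]
  r 80 19 z 143.7 uv [258. 267.]
  r 86 12 z 142.5 uv [260. 268.]
```

play_rows(
  slide=[
    [-0.4, -0.4, 2],
    [-0.8, -0.8, 4],
  ],
  turn=[0, 0],
  fingers=[1, 1],
)

```text
clock: 20.4
eef_pos: [571.1, 164.9, 87.2]
tool_rot: [3.14, -0.0, 1.035]
force: [0.9, 0.8, 9.9]
width: 85.6
```

play_rows(
  slide=[
    [-0.4, -0.4, 1.5],
    [-0.6, -0.6, 3],
  ],
  turn=[0, 0],
  fingers=[1, 1],
)

```text
clock: 20.65
eef_pos: [571.5, 164.7, 85.3]
tool_rot: [3.138, -0.002, 1.035]
force: [0.2, -1.1, 9.2]
width: 85.2
```

```bash
python3 -c "
from h import *
s,D=snap('side','r'); go(569.6,164.4,80,1.036);print(ctrl.read_state()['torque'])
arms('r')
cv2.imwrite('pics/cbr.png',cv2.resize(s[190:290,180:290],(660,600),interpolation=3))
"
```

```text
slide [-1.3 -1.4  5.1] turn -0.001 | pos [571.4 164.8  85.1] [ 3.138e+00 -2.000e-03  1.035e+00] F [ 0.5 -0.4  9.4] w 85.7 t 20.7
[-0.09493687 -0.06154796 -0.00388167]
1 83
  r 50 9 z 150.0 uv [211. 239.]
  r 56 10 z 132.9 uv [210. 243.]
  r 62 10 z 127.9 uv [208. 243.]
  r 68 12 z 129.2 uv [206. 242.]
  r 74 13 z 129.0 uv [205. 242.]
  r 80 16 z 130.6 uv [203. 241.]
  r 86 13 z 130.3 uv [201. 241.]
-1 109
  r 50 13 z 125.4 uv [248. 266.]
  r 56 11 z 125.8 uv [250. 268.]
  r 62 14 z 126.6 uv [252. 268.]
  r 68 22 z 129.0 uv [255. 264.]
  r 74 13 z 128.7 uv [256. 270.]
  r 80 13 z 129.4 uv [258. 272.]
  r 86 22 z 130.7 uv [261. 272.]
  r 92 1 z 132.2 uv [261. 273.]
```

View pics/cbr.png

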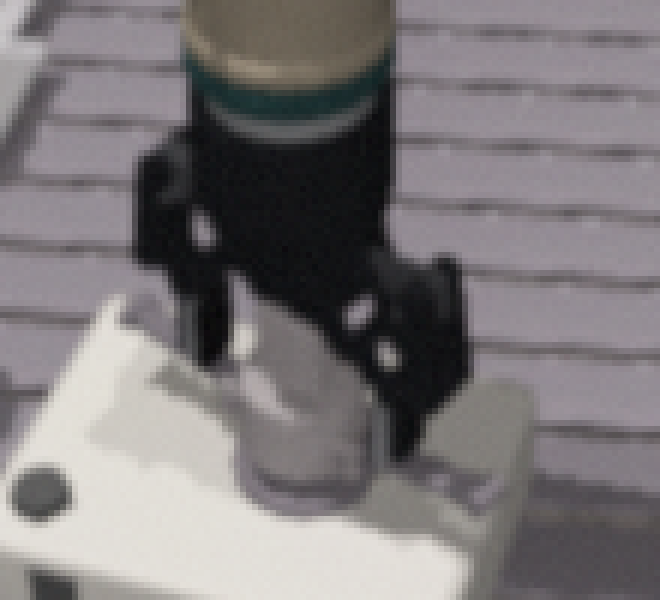

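play_rows(
  slide=[
    [-0.4, -0.4, 1],
    [-0.8, -0.8, 2],
  ],
  turn=[0, 0],
  fingers=[1, 1],
)

```text
clock: 20.95
eef_pos: [571.4, 164.9, 84.2]
tool_rot: [3.137, -0.004, 1.035]
force: [0.3, 0.9, 9.9]
width: 85.2
```

play_rows(
  slide=[
    [0, 0, 1],
    [0, 0, 1.5],
  ],
  turn=[0, 0],
  fingers=[1, 1],
)

```text
clock: 21.2
eef_pos: [571.6, 164.9, 83.5]
tool_rot: [3.137, -0.005, 1.035]
force: [-2.5, -0.8, 10.7]
width: 85.4
```

play_rows(
  slide=[
    [0, 0, 1.5],
    [0, 0, 1.5],
  ],
  turn=[0, 0],
  fingers=[1, 1],
)

```text
clock: 21.45
eef_pos: [571.7, 164.9, 82.7]
tool_rot: [3.137, -0.005, 1.034]
force: [-1.7, -0.5, 9.0]
width: 85.6
```

play_rows(
  slide=[
    [0, 0, 1.5],
    [0, 0, 1.5],
  ],
  turn=[0, 0],
  fingers=[1, 1],
)

```text
clock: 21.7
eef_pos: [571.9, 164.8, 82.4]
tool_rot: [3.137, -0.006, 1.034]
force: [-2.0, -0.3, 11.8]
width: 85.1
```

play_rows(
  slide=[
    [0, 0, 1.5],
    [0, 0, 1.5],
  ],
  turn=[0, 0],
  fingers=[1, 1],
)

```text
clock: 21.95
eef_pos: [571.9, 164.9, 82.4]
tool_rot: [3.137, -0.007, 1.034]
force: [-2.7, 0.2, 14.0]
width: 85.5
```

play_rows(
  slide=[
    [0, 0, 2],
    [0, 0, 2],
  ],
  turn=[0, 0],
  fingers=[1, 1],
)

```text
clock: 22.2
eef_pos: [571.9, 164.9, 82.3]
tool_rot: [3.137, -0.009, 1.034]
force: [-4.7, 0.2, 17.9]
width: 85.4
```

```bash
python3 -c "
from h import *
s,D=snap('side','s'); go(569.6,164.4,80,1.036);print(ctrl.read_state()['torque'])
arms('s')
cv2.imwrite('pics/cbs.png',cv2.resize(s[190:290,180:290],(660,600),interpolation=3))
"
```

```text
slide [-1.7 -1.7  2.3] turn -0.002 | pos [571.9 164.9  82.3] [ 3.138 -0.009  1.034] F [-4.1 -0.1 19.3] w 85.3 t 22.25
[-0.10131015  0.97910996  0.01462005]
1 84
  r 50 10 z 151.8 uv [211. 239.]
  r 56 8 z 141.7 uv [210. 242.]
  r 62 9 z 122.5 uv [209. 245.]
  r 68 14 z 122.9 uv [206. 242.]
  r 74 14 z 122.3 uv [205. 244.]
  r 80 12 z 122.1 uv [203. 244.]
  r 86 15 z 123.5 uv [202. 243.]
  r 92 2 z 120.4 uv [200. 242.]
-1 116
  r 50 13 z 121.4 uv [248. 267.]
  r 56 17 z 121.6 uv [250. 269.]
  r 62 11 z 120.9 uv [252. 270.]
  r 68 23 z 122.8 uv [255. 265.]
  r 74 15 z 121.6 uv [256. 273.]
  r 80 12 z 122.7 uv [258. 273.]
  r 86 22 z 122.3 uv [260. 275.]
  r 92 3 z 120.9 uv [262. 275.]
```

View pics/cbs.png

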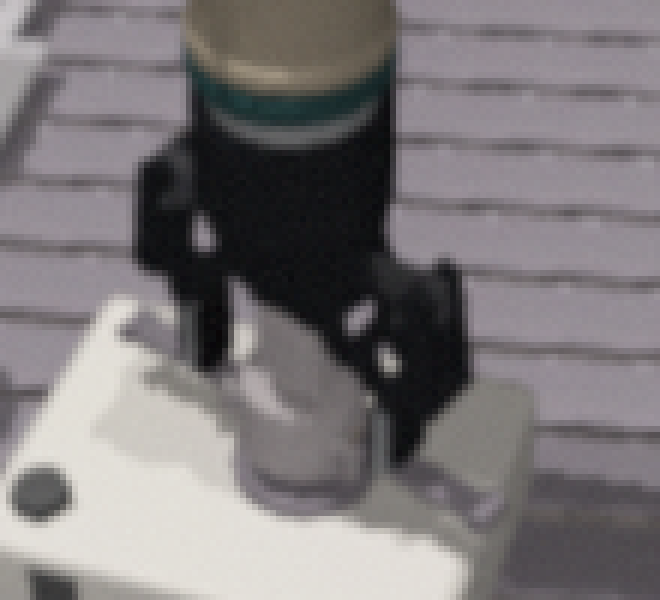

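play_rows(
  slide=[
    [0, 0, 2.3],
    [0, 0, 2.3],
    [0, 0, 2.3],
  ],
  turn=[0, 0, 0],
  fingers=[1, 1, 1],
)

```text
clock: 22.62
eef_pos: [571.9, 165.0, 82.3]
tool_rot: [3.138, -0.01, 1.034]
force: [-4.8, -0.9, 21.2]
width: 85.3
```

play_rows(
  slide=[
    [0, 0, -1],
    [0, 0, -4],
    [0, 0, -10],
    [0, 0, -20],
    [0, 0, -35],
  ],
  turn=[0, 0, 0, 0, 0],
  fingers=[1, 1, 1, 1, 1],
)

```text
clock: 23.25
eef_pos: [571.4, 164.7, 117.9]
tool_rot: [3.138, -0.01, 1.034]
force: [0.2, -0.3, 0.5]
width: 85.7
```

play_rows(
  slide=[
    [0, 0, -30],
    [0, 0, -70],
    [0, 0, -110],
    [0, 0, -140],
    [0, 0, -140],
  ],
  turn=[0, 0, 0, 0, 0],
  fingers=[1, 1, 1, 1, 1],
)

```text
clock: 23.88
eef_pos: [572.1, 163.7, 261.3]
tool_rot: [3.134, -0.014, 1.033]
force: [-0.8, -0.5, -0.6]
width: 85.4
```

```bash
python3 -c "
from h import *
s,D=snap('side','t'); go(569.6,164.4,80,1.036)
arms('t')
cv2.imwrite('pics/cbt.png',cv2.resize(s[190:290,180:290],(660,600),interpolation=3))
vv,uu=np.mgrid[200:285,200:260]; P=pts('side',D,uu.ravel(),vv.ravel()); r=np.hypot(P[:,0]-570,P[:,1]-165)
m=(r<22)&(P[:,2]>160); print('tab top',np.sort(P[m][:,2])[-40:].mean(), np.median(P[m],0))
m=(r<24)&(P[:,2]>134)&(P[:,2]<148); print('flat',np.median(P[m][:,2]))
"
```

```text
slide [ -2.3  -2.2 179.4] turn -0.002 | pos [570.9 163.8 259.5] [ 3.137 -0.012  1.034] F [-0.3  0.3  0.3] w 85.5 t 23.93
1 86
  r 50 11 z 121.7 uv [213. 249.]
  r 56 13 z 122.8 uv [211. 248.]
  r 62 11 z 121.5 uv [209. 247.]
  r 68 11 z 123.2 uv [207. 246.]
  r 74 10 z 122.0 uv [205. 245.]
  r 80 13 z 122.7 uv [204. 244.]
  r 86 17 z 123.6 uv [202. 243.]
-1 104
  r 50 13 z 122.2 uv [248. 268.]
  r 56 12 z 122.2 uv [250. 269.]
  r 62 14 z 122.9 uv [252. 270.]
  r 68 13 z 123.2 uv [254. 271.]
  r 74 15 z 122.2 uv [256. 272.]
  r 80 12 z 122.4 uv [258. 273.]
  r 86 25 z 122.7 uv [261. 274.]
tab top 180.0554671806655 [569.86757507 170.31609082 176.83134174]
flat 143.06474224512567
```

View pics/cbt.png

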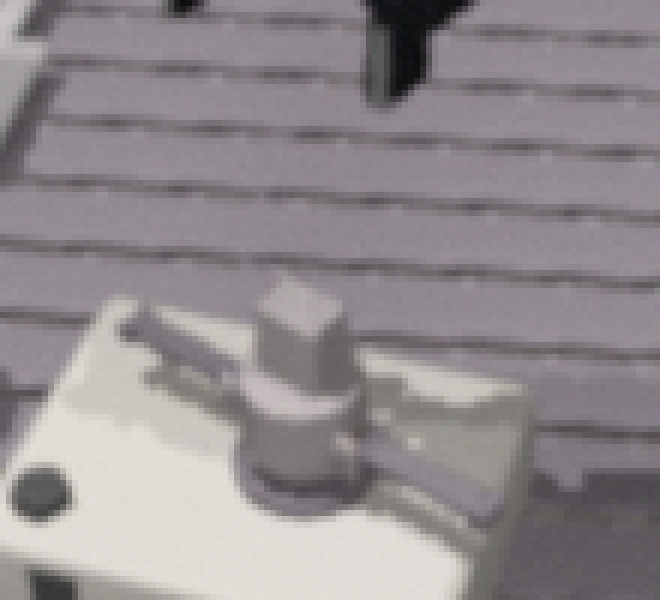

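View pics/t_side.png

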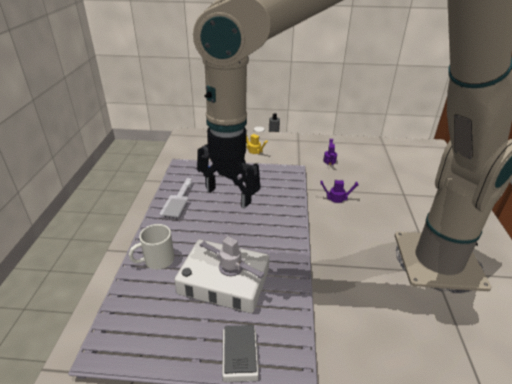

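```bash
python3 -c "
from cell import ctrl
print(ctrl.finish_job())"
```

```text
the job is handed in; nothing more can be done
None
```

The cap is seated on the tank adapter with both arms swung down and pressed home, and the job is handed in, at about 24 s of the 72 s allowed. No verdict is reported.

**What I did:** I gripped the metal cap by its tab and lowered it onto the adapter until the gasket took its weight, with no jamming on the way. I released it there with both arms still raised. With the fingers fully open I then pressed both arms down and ended with a push of about 21 N, which no longer moved them.

**Last checks (side camera, gripper clear, force about 0):**
- **Arms:** both lie level, with their tops at about 122 to 123 mm, which matches home for the measured cap height.
- **In step:** the +x arm started roughly 0.2 rad ahead. The −x arm had caught up within the first few millimetres, and the two stayed matched to within the camera noise after that.
- **Cap:** its flat top is at about 143 mm, so its origin is about 17 mm above the adapter point, which fits a locked cap.
- **Bystanders:** the mug, soap box, clipper and brush are at the same pixels as at the start in the side view. I did not take a last top-view picture.

**What disagreed:**
- **Fingertip height:** the tips sat about 30 mm higher than the reported tool position implied. My first closure therefore held only the top of the tab, so I re-gripped lower and worked from camera and relative heights.
- **Sideways drift:** the tool drifted about 2 mm sideways while pressing and showed about 5 N of side force at the end.

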